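# Pack the battery-service box and close its lever lid

### The job

Pack up the battery-service box: press its lid lever down with the steel vee block and leave the block on it so that the lid stays up, then lay every loose aluminium channel bracket in the open tray and push the torch and the post brush fully home in the two clips, one in each, so that the sprung jaws close over them. When all is in, take the block off so that the lid shuts, set it flat in the middle of its rubber mat, and leave the other things on the bench where they are.

Things in the scene. Friction and masses are not known exactly. Their poses are not given: they have to be found in the camera images.
- kit: the service box, screwed to the bench: an open grey sheet-metal box 180 mm (x) x 300 mm (y), rim 60 mm high, wall and floor 5 mm; origin under its centre on the bench, x towards the lid hinge (away from the robot), y along the hinge. Across it at y = +3 mm runs a divider 4 mm thick, top 55 mm high: on the +y side is the open tray, on the -y side are two clips side by side. A lid-lift lever with a square pad stands at its -y side
- lid (a joint): the clear lid with dark edges, 180 x 300 mm, hinged along the box's far (+x) rim at 63 mm height; 0 = shut, about 1.6 rad = fully raised, standing upright along the far rim. It is coupled to the lever (about 4.2 rad per rad of lever) and is never lifted by hand
- lid_edge (a point): middle of the lid's front edge
- lever (a joint): the lid-lift lever: 0 = released (pad tilted up, lid shut), 0.38 rad = fully down on its stop (pad level, lid fully raised). It springs back and shuts the lid when unloaded; full press takes about 10 N on the pad on the way and about 4 N to stay down
- lever_pad (a point): centre of the top face of the lever's pad, a steel plate 86 mm (x) x 80 mm (y) between two 4 mm high cross lips at its -x and +x ends. Its own axes turn with the lever; released, its centre stands about 72 mm above the bench and it leans 0.38 rad with its robot-side (-x) end up; fully pressed it is level and 33 mm above the bench, its centre at x = +10 mm, y = -220 mm in the box's frame. The pivot is 105 mm behind it (+x)
- tray (a point): centre of the tray's floor, 5 mm above the bench, axes as the box; the tray is 170 mm (x) x 140 mm (y) inside, 55 mm deep
- clip_a (a point): outer clip (next to the -y wall): where the middle of a seated rod's axis lies, 34 mm above the bench; the rod lies along x (axes as the box). Each clip is two fork plates 10 mm thick at x = -33 and +33 mm with slots 25 mm wide, 11 mm deep below this point; the +y prongs rise 25 mm above it and flare outwards, the -y ones 8 mm
- clip_b (a point): inner clip (next to the divider), as clip_a and 66 mm from it; clip_a's axis is 42 mm from the -y wall. Between the fork plates the space is free for fingers down to the box floor, 29 mm below the point
- jaw_a (a joint): sprung white jaw of clip_a, with a rounded nose over each slot about 15 mm above the seated rod's axis, on the -y side: 0 = closed over the slot; it swings away to -y (about 0.2 rad) as a rod is pushed down past it, taking about 10 N, and snaps back to 0 over a seated rod. The rod's weight alone does not open it
- jaw_b (a joint): sprung jaw of clip_b, as jaw_a
- mat_top (a point): centre of the top of the black rubber mat in front of the box, 110 mm (x) x 130 mm (y), 4 mm thick, fixed
- block_mid (a point): steel vee block, 60 mm (x) x 46 mm (y) x 44 mm high, 0.75 kg, a vee groove along x in its top; point at its centre, 22 mm above its underside. Grip it across its 46 mm width. It starts on the mat; its weight alone is enough to keep the lever fully down
- torch_mid (a point): green plastic torch: a round shaft 22 mm across and 90 mm long between two square ends 28 x 28 mm and 18 mm long (126 mm in all); point at its centre, on the axis, 14 mm above its underside; x along the torch. Either clip takes it, either way round, with the fork plates on the round shaft
- brush_mid (a point): stainless battery-post brush with brass bristles at one end: same outline as the torch (126 mm, shaft 22 mm, ends 28 mm); point at its centre, on the axis, x along it. Either clip takes it, either way round
- bracket1_mid (a point): aluminium channel bracket, 60 mm (x) x 32 mm (y) x 26 mm high, lying open side down; point at its centre, 13 mm above its underside. Two to four brackets are present
- bracket2_mid (a point): aluminium channel bracket, 60 mm (x) x 32 mm (y) x 26 mm high, lying open side down; point at its centre, 13 mm above its underside. Two to four brackets are present
- bracket3_mid (a point): aluminium channel bracket, 60 mm (x) x 32 mm (y) x 26 mm high, lying open side down; point at its centre, 13 mm above its underside. Two to four brackets are present
- bracket4_mid (a point): aluminium channel bracket, 60 mm (x) x 32 mm (y) x 26 mm high, lying open side down; point at its centre, 13 mm above its underside. Two to four brackets are present
- tape: a roll of black tape, 72 mm across, 22 mm high, near the brackets; bystander, origin under its centre
- bowl: white ceramic bowl of nuts, 124 mm across, 50 mm high; bystander, origin under its centre
- driver: screwdriver, 180 mm long, lying flat; bystander, origin near its middle
Mind the look-alikes: they are no part of the job. Leave any pink or yellow look-alike of the part that bears bracket3_mid alone.

How it is judged:
On the way, in this order (a step that is already met when the one before it is completed fails the run):
1. the vee block rests on the lever pad, the lever is down and the lid raised (value of joint lever above 0.35 rad and horizontal distance between block_mid and lever_pad below 0.03 m and distance between block_mid and lever_pad below 0.04 m and value of joint lid above 1.45 rad), for 0.5 s.
2. every bracket present lies in the tray and torch and brush sit in the clips under closed jaws, the lid still held up by the block on the lever (all of step 1 and x of bracket1_mid in the frame of tray between -0.085 and 0.085 m and y of bracket1_mid in the frame of tray between -0.07 and 0.07 m and z of each of bracket1_mid, bracket2_mid, bracket3_mid, bracket4_mid in the frame of tray below 0.05 m and x of bracket2_mid in the frame of tray between -0.085 and 0.085 m and y of bracket2_mid in the frame of tray between -0.07 and 0.07 m and x of bracket3_mid in the frame of tray between -0.085 and 0.085 m and y of bracket3_mid in the frame of tray between -0.07 and 0.07 m and x of bracket4_mid in the frame of tray between -0.085 and 0.085 m and y of bracket4_mid in the frame of tray between -0.07 and 0.07 m and ((x of torch_mid in the frame of clip_a between -0.012 and 0.012 m and y of torch_mid in the frame of clip_a between -0.005 and 0.005 m and z of torch_mid in the frame of clip_a between -0.005 and 0.005 m and angle between the x axis of torch_mid and the x axis of clip_a, either way round below 0.1 rad and value of joint jaw_a below 0.06 rad) or (x of torch_mid in the frame of clip_b between -0.012 and 0.012 m and y of torch_mid in the frame of clip_b between -0.005 and 0.005 m and z of torch_mid in the frame of clip_b between -0.005 and 0.005 m and angle between the x axis of torch_mid and the x axis of clip_b, either way round below 0.1 rad and value of joint jaw_b below 0.06 rad)) and ((x of brush_mid in the frame of clip_a between -0.012 and 0.012 m and y of brush_mid in the frame of clip_a between -0.005 and 0.005 m and z of brush_mid in the frame of clip_a between -0.005 and 0.005 m and angle between the x axis of brush_mid and the x axis of clip_a, either way round below 0.1 rad and value of joint jaw_a below 0.06 rad) or (x of brush_mid in the frame of clip_b between -0.012 and 0.012 m and y of brush_mid in the frame of clip_b between -0.005 and 0.005 m and z of brush_mid in the frame of clip_b between -0.005 and 0.005 m and angle between the x axis of brush_mid and the x axis of clip_b, either way round below 0.1 rad and value of joint jaw_b below 0.06 rad))), for 0.2 s.
At the end, for the whole second after the job is handed in: Brackets present: centres in the tray, below the rim. Torch and brush each in a clip: centre within 12 mm along, 5 mm across and in height, aligned to 0.1 rad, jaws under 0.06 rad. Lid under 0.06 rad. Vee block upright on the mat, within 30 mm of its centre (x of bracket1_mid in the frame of tray between -0.085 and 0.085 m and y of bracket1_mid in the frame of tray between -0.07 and 0.07 m and z of each of bracket1_mid, bracket2_mid, bracket3_mid, bracket4_mid in the frame of tray below 0.05 m and x of bracket2_mid in the frame of tray between -0.085 and 0.085 m and y of bracket2_mid in the frame of tray between -0.07 and 0.07 m and x of bracket3_mid in the frame of tray between -0.085 and 0.085 m and y of bracket3_mid in the frame of tray between -0.07 and 0.07 m and x of bracket4_mid in the frame of tray between -0.085 and 0.085 m and y of bracket4_mid in the frame of tray between -0.07 and 0.07 m and ((x of torch_mid in the frame of clip_a between -0.012 and 0.012 m and y of torch_mid in the frame of clip_a between -0.005 and 0.005 m and z of torch_mid in the frame of clip_a between -0.005 and 0.005 m and angle between the x axis of torch_mid and the x axis of clip_a, either way round below 0.1 rad and value of joint jaw_a below 0.06 rad) or (x of torch_mid in the frame of clip_b between -0.012 and 0.012 m and y of torch_mid in the frame of clip_b between -0.005 and 0.005 m and z of torch_mid in the frame of clip_b between -0.005 and 0.005 m and angle between the x axis of torch_mid and the x axis of clip_b, either way round below 0.1 rad and value of joint jaw_b below 0.06 rad)) and ((x of brush_mid in the frame of clip_a between -0.012 and 0.012 m and y of brush_mid in the frame of clip_a between -0.005 and 0.005 m and z of brush_mid in the frame of clip_a between -0.005 and 0.005 m and angle between the x axis of brush_mid and the x axis of clip_a, either way round below 0.1 rad and value of joint jaw_a below 0.06 rad) or (x of brush_mid in the frame of clip_b between -0.012 and 0.012 m and y of brush_mid in the frame of clip_b between -0.005 and 0.005 m and z of brush_mid in the frame of clip_b between -0.005 and 0.005 m and angle between the x axis of brush_mid and the x axis of clip_b, either way round below 0.1 rad and value of joint jaw_b below 0.06 rad)) and value of joint lid below 0.06 rad and horizontal distance between block_mid and mat_top below 0.03 m and z of block_mid in the frame of mat_top between 0.015 and 0.028 m and angle between block_mid's own z axis and vertical below 0.12 rad); the robot touches nothing.
It fails at once if a bystander (tape, bowl, screwdriver) is shifted more than 40 mm (distance of any of tape, bowl, driver from where it was at the start of the episode above 0.04 m).
Of bracket1, bracket2, bracket3, bracket4 only 2 to 4 are there at a start; the rules pass over those that are not, and their reading is None.
At some moment in a run one of bracket1, bracket2, bracket3, bracket4 may be knocked a few centimetres aside while the robot is not near it.
Once in a run the grip may slacken for a moment while it holds something.
It also fails if it takes over 210 s, if anything falls off the work surface, if the arm or the gripper's body presses on something with over 40 N, if the wrist force passes 120 N, or if a joint passes its speed limit or range.

### The arm

A 6-joint arm with a two-finger parallel gripper is mounted at the origin on the work surface. World frame = base frame: x ahead of the robot, y to its left, z up, the work surface at z = 0. Lengths are in m, angles in rad, forces in N, time in s.
With the tool pointing down it reaches from about 0.25 to 0.775 m from the base axis. Payload 4 kg.
Tool frame: the origin (TCP) lies midway between the tips of the shut fingers; the grasp point (between the pads) lies 19 mm behind it; z points along the fingers, y is the line along which they close (so a half turn about z gives the same grasp; the last joint's range is limited). The gripper opens to 94 mm and grips with 3 to 60 N. Pads are 16 mm wide; open, the fingers measure 119 mm over their backs; the gripper's body (75 mm by 177 mm) begins 78 mm behind the grasp point.
Start: joints at [1.141, 0.087, 1.371, -0, 1.684, -0.103], TCP at [0.177, 0.521, 0.206] pointing down, gripper open.
Joint ranges: [-3.1, 3.1], [-0.76, 2.03], [0.27, 2.55], [-1.08, 4.22], [0.17, 2.65], [-2.57, 2.57]. Speed limits (rad/s): [2.79, 2.79, 3.14, 3.14, 3.14, 3.14].

### API

Orientations are given as a unit quaternion [x, y, z, w].
In Python, from cell import get_obs, capture, sign_off gives the robot as it stands.
- The arm moves only by the tool send_rows, never from a script. Its arguments are lists of equal length, an entry for each row: "travel": the shift along the world's x, y, z in cm, a list of three; "delta_rot": the turn, a rotation vector about the world's x, y, z in degrees, a list of three; "claw": the opening in per cent of the stroke, from 0 (shut) to 100 (fully open). In form: {"travel": [[dx, dy, dz], ...], "delta_rot": [[wx, wy, wz], ...], "claw": [claw, ...]}. A call has exactly 10 rows; each row is the pose to reach, as a shift and turn from the pose commanded when the call began; what a row does not reach only later rows make up. A row lasts 1/8 s, in which the tool goes at most 62.5 mm and 10.7 degrees, less where a joint would pass 70% of its speed; a pose out of reach is approached as far as the arm can. A call with a gripper value outside its range is refused whole. The fingers move at their own pace and stop on an object; "squeeze" is the grip in N (left out, the last holds). Time passes only in rows, so rows that repeat a pose let the fingers close, or fill a call up. It gives the time, the measured TCP pose, the force, the opening and the grip force at its end, in the units of the state.
- get_obs(): the state, without advancing time (a new reading comes with each control period).
- capture(name): name is "side" or "top" or "wrist"; returns a dict with "image" (420x560x3 uint8, blue, green, red), "intrinsics" (3x3 intrinsics, pixels), "T" (4x4, takes a point from camera to world coordinates); the wrist camera has in their place "T_tool_cam" (4x4, takes a point from camera to tool coordinates, whose origin is the TCP and whose axes are the flange's). Camera axes: x right, y up, looking along -z (the intrinsics and any distortion apply to the point x, -y, -z); pixel columns grow to the right and rows downward; lengths in m; the calibration is good to about 2 mm. A picture is of the moment at which its call begins: read the wrist's pose just before it. There is no depth.
- sign_off(): hands the job in; it is judged then, once.
The state is a dict: "t": time; "joint_pos": joint angles; "joint_vel": joint speeds; "joint_torque": joint torques, N m; "tcp_pos": TCP position; "ee_rot": TCP orientation; "ft_force": force on the tool from outside, world axes, zero at the start; "wrist_torque": the same for the moment, N m; "grip_width": opening from 0.0 (shut) to 1.0 (fully open); "grip_force": force on a finger pad.
Only numpy, scipy, OpenCV 4.12 (cv2) and the standard library are available. Lean on these libraries where they do the work, as an engineer would, in place of code of your own. Each camera call takes 0.05 s, during which the arm holds its last target. There are 200 camera calls.

## Working session

There is one attempt and no reset: what is moved stays moved. The work goes in short steps, Python scripts to look and compute and a tool call to move; the robot and the scene stay as the last step left them, time stands still between calls to the robot, and variables do not carry over. Pictures are saved under pics/ and viewed, at most 14 in all, crops included, and the job is handed in when it is done.

Besides the shell and the picture viewer there is one more tool, called after ">>>" as name(argument=value, ...) on one line, values as JSON. send_rows: Moves the arm, as the interface text tells. Its arguments: {"type":"object","properties":{"travel":{"type":"array","items":{"type":"array","items":{"type":"number"}}},"delta_rot":{"type":"array","items":{"type":"array","items":{"type":"number"}}},"claw":{"type":"array","items":{"type":"number"}},"squeeze":{"type":"number"}},"required":["travel","delta_rot","claw"]}

```bash
mkdir -p pics; ls; cat > h.py <<'E'
import numpy as np, cv2, pickle
from cell import get_obs, capture
from scipy.spatial.transform import Rotation as R
def snap(name, fn=None):
    o=get_obs(); c=capture(name)
    if name=='wrist':
        T=np.eye(4);T[:3,:3]=R.from_quat(o['ee_rot']).as_matrix();T[:3,3]=o['tcp_pos']
        c['T']=T@np.array(c['T_tool_cam'])
    if fn: cv2.imwrite('pics/'+fn+'.png',c['image']); pickle.dump(c,open(fn+'.pkl','wb'))
    return c
def ld(fn): return pickle.load(open(fn+'.pkl','rb'))
def p2w(c,u,v,z):
    K=np.array(c['intrinsics']);T=np.array(c['T'])
    r=np.linalg.inv(K)@[u,v,1]; d=T[:3,:3]@[r[0],-r[1],-r[2]]
    o=T[:3,3]; return o+d*(z-o[2])/d[2]
def w2p(c,p):
    K=np.array(c['intrinsics']);T=np.array(c['T'])
    q=T[:3,:3].T@(np.array(p)-T[:3,3]); q=K@[q[0],-q[1],-q[2]]; return q[:2]/q[2]
E
python3 - <<'E'
from h import *
for n in('top','side'):
    c=snap(n,n+'0'); print(n,{k:v for k,v in c.items() if k not in('image',)})
print(get_obs())
E
```

```text
pics
top {'intrinsics': array([[435.20061843,   0.        , 286.05885789],
       [  0.        , 435.20061843, 216.51900503],
       [  0.        ,   0.        ,   1.        ]]), 'T': array([[ 0.00995657,  0.9939351 , -0.10951658,  0.43478672],
       [-0.99977805,  0.01192853,  0.01736565, -0.16341489],
       [ 0.0185667 ,  0.10931937,  0.99383326,  1.09915988],
       [ 0.        ,  0.        ,  0.        ,  1.        ]])}
side {'intrinsics': array([[398.7605344 ,   0.        , 285.39045221],
       [  0.        , 398.7605344 , 213.1773316 ],
       [  0.        ,   0.        ,   1.        ]]), 'T': array([[ 0.98397071,  0.10367778, -0.14509504,  0.39050086],
       [-0.17824326,  0.54638342, -0.81834864, -1.16335982],
       [-0.00556704,  0.8310933 ,  0.55610515,  0.78291631],
       [ 0.        ,  0.        ,  0.        ,  1.        ]])}
{'t': 0.1, 'joint_pos': array([ 1.14087210e+00,  8.78622746e-02,  1.37208364e+00, -1.42575580e-06,
        1.68361650e+00, -1.03074160e-01]), 'joint_vel': array([ 0.00239231,  0.00180627, -0.00426157, -0.00084219,  0.00055731,
       -0.00051199]), 'joint_torque': array([ 3.20443127e-03, -3.41252553e+01, -3.03301942e+01,  7.20605417e-02,
        3.04056890e-02, -1.10463941e-04]), 'tcp_pos': array([0.1763672 , 0.52043142, 0.2044414 ]), 'ee_rot': array([ 1.62698553e-01,  9.86675332e-01, -9.50298086e-04, -2.58690205e-04]), 'ft_force': array([-0.34514725, -0.53663458,  0.6712326 ]), 'wrist_torque': array([-0.037902  ,  0.01717086,  0.02511851]), 'grip_force': 0.0, 'grip_width': 1.0018493618367885}
```

View pics/top0.png

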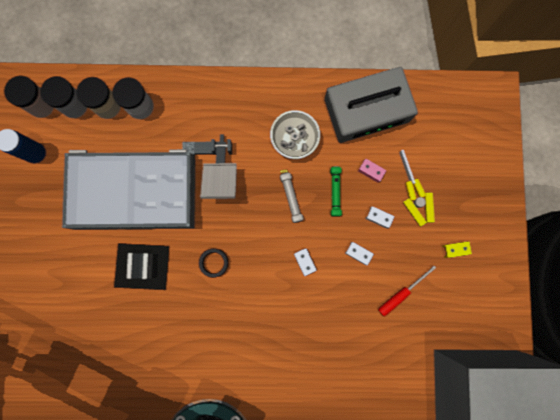

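View pics/side0.png

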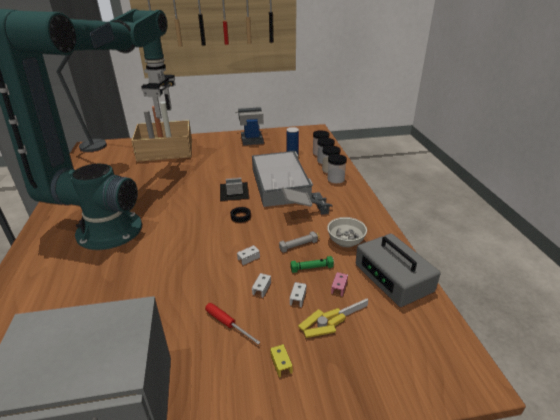

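The top view shows the box at about (128,190), lever pad (219,181), mat with block (142,266), and three real brackets at (305,262), (360,253) and (380,217). The brush is at (291,195) and the torch at (337,192). The pink and yellow brackets are look-alikes. The side view agrees.

```bash
cat > seg.py <<'E'
from h import *
c=ld('top0'); im=c['image']; hsv=cv2.cvtColor(im,cv2.COLOR_BGR2HSV)
def rect(m,x0,y0,x1,y1,z,name):
    mm=np.zeros_like(m); mm[y0:y1,x0:x1]=m[y0:y1,x0:x1]
    n,l,s,ce=cv2.connectedComponentsWithStats(mm.astype(np.uint8))
    i=1+np.argmax(s[1:,4]); pts=np.argwhere(l==i)[:,::-1].astype(np.float32)
    w=np.array([p2w(c,u,v,z)[:2] for u,v in pts]).astype(np.float32)
    (cx,cy),(a,b),th=cv2.minAreaRect(w*1000)
    if a<b: th+=90
    print(name,'px',ce[i].round(1),'n',s[i,4],'ctr mm',round(cx),round(cy),'size',round(max(a,b)),round(min(a,b)),'long-axis deg from x',round((th+90)%180-90,1))
S,V,H=hsv[...,1],hsv[...,2],hsv[...,0]
white=(S<60)&(V>140)
for i,(x,y) in enumerate([(305,262),(360,253),(380,217)]): rect(white,x-22,y-22,x+22,y+22,.026,'br%d'%i)
rect((H>45)&(H<85)&(S>120),320,155,355,225,.014,'torch')
rect((S<110)&(V>90),270,165,312,225,.014,'brush')
rect((V<60),105,235,175,295,.004,'mat')
rect((S<60)&(V>60),105,250,175,285,.044,'block')
rect((S<60),50,145,197,235,.063,'box')
rect((S<60)&(V>100),198,160,245,203,.072,'pad')
rect((V<70),195,240,235,285,.022,'tape')
cv2.imwrite('pics/z.png',np.vstack([cv2.resize(im[140:300,50:250],(800,640))])[:600])
E
python3 seg.py
```

```text
br0 px [304.8 261.8] n 324 ctr mm 442 -229 size 61 33 long-axis deg from x 27.0
br1 px [359.5 253.1] n 320 ctr mm 465 -364 size 61 33 long-axis deg from x 60.1
br2 px [380.2 216.6] n 306 ctr mm 556 -417 size 61 33 long-axis deg from x 65.9
torch px [335.6 191.4] n 412 ctr mm 621 -308 size 123 26 long-axis deg from x -0.1
brush px [291.1 196.9] n 469 ctr mm 604 -195 size 129 29 long-axis deg from x 16.6
mat px [142.4 266.3] n 1871 ctr mm 427 175 size 128 106 long-axis deg from x 87.7
block px [144.4 265.9] n 171 ctr mm 428 157 size 62 15 long-axis deg from x -0.3
box px [129.  189.6] n 10045 ctr mm 616 194 size 316 200 long-axis deg from x -88.1
pad px [218.5 180.1] n 1129 ctr mm 634 -18 size 82 81 long-axis deg from x 1.3
tape px [213.4 262.2] n 320 ctr mm 438 -5 size 71 66 long-axis deg from x -89.4
```

View pics/z.png

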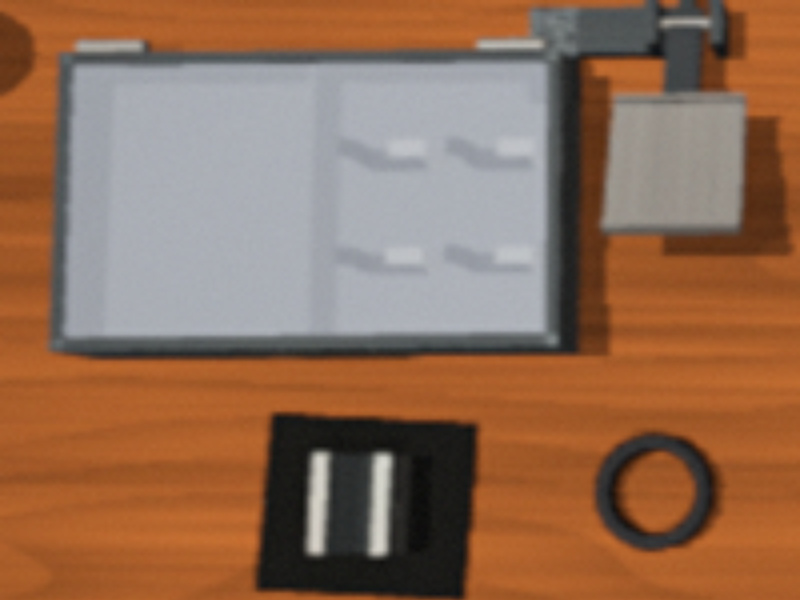

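The crop shows the lid outline at zoomed corners (62,58), (550,58), (557,348) and (52,348), the block stripes at x 305–393, y 450–556, and the clip jaws as white blocks. Now the geometry.

```bash
python3 - <<'E'
from h import *
c=ld('top0')
f=lambda x,y,z:p2w(c,x/4+50,y/4+140,z)[:2]*1000
for n,z,ps in [('lid',.063,[(62,58),(550,58),(557,348),(52,348)]),('block',.048,[(306,451),(393,451),(391,556),(305,556)]),('mat',.004,[(272,413),(478,424),(464,598),(256,588)]),('padcorners',.072,[(613,95),(747,95),(741,234),(600,232)])]:
    w=np.array([f(*p,z) for p in ps]); print(n,w.round(0).tolist(),w.mean(0).round(0))
    print('  ang of x axis', np.degrees(np.arctan2(*((w[0]+w[1]-w[2]-w[3])[::-1]))).round(1),'y-edges',np.degrees(np.arctan2(*((w[0]+w[3]-w[1]-w[2])[::-1]))).round(1)-90, 'sizes',np.linalg.norm(w[0]-w[1]).round(),np.linalg.norm(w[1]-w[2]).round())
E
```

```text
lid [[693.0, 352.0], [697.0, 59.0], [521.0, 49.0], [518.0, 346.0]] [607. 201.]
  ang of x axis 2.6 y-edges 0.7999999999999972 sizes 293.0 176.0
block [[459.0, 199.0], [459.0, 147.0], [397.0, 146.0], [397.0, 197.0]] [428. 172.]
  ang of x axis 1.9 y-edges 0.5999999999999943 sizes 52.0 62.0
mat [[483.0, 236.0], [478.0, 108.0], [370.0, 113.0], [375.0, 241.0]] [427. 175.]
  ang of x axis -2.3 y-edges -2.299999999999997 sizes 128.0 108.0
padcorners [[673.0, 19.0], [674.0, -62.0], [590.0, -60.0], [590.0, 24.0]] [632. -20.]
  ang of x axis -2.3 y-edges 0.4000000000000057 sizes 80.0 84.0
```

>>> send_rows(travel=[[4,-6,0],[8,-12,0],[12,-18,0],[16,-24,0],[20,-30,0],[23.4,-35.4,0],[23.4,-35.4,0],[23.4,-35.4,0],[23.4,-35.4,0],[23.4,-35.4,0]], delta_rot=[[0,0,-10],[0,0,-20],[0,0,-30],[0,0,-40],[0,0,-50],[0,0,-60],[0,0,-70],[0,0,-80],[0,0,-90],[0,0,-100]], claw=[100,100,100,100,100,100,100,100,100,100])

```text
t: 1.35
tcp_pos: [0.4104, 0.1665, 0.2049]
ee_rot: [0.862, 0.507, -0.001, -0.0]
ft_force: [-0.2, 0.7, -0.7]
grip_width: 0.999
grip_force: 0.0
```

>>> send_rows(travel=[[0,0,0],[0,0,0],[0,0,0],[0,0,0],[0,0,0],[0,0,0],[0,0,0],[0,0,0],[0,0,0],[0,0,0]], delta_rot=[[0,0,-10],[0,0,-20],[0,0,-30],[0,0,-40],[0,0,-50],[0,0,-60],[0,0,-62],[0,0,-62],[0,0,-62],[0,0,-62]], claw=[100,100,100,100,100,100,100,100,100,100])

```text
t: 2.6
tcp_pos: [0.4105, 0.1669, 0.2055]
ee_rot: [1.0, -0.006, -0.0, 0.0]
ft_force: [-0.2, -0.3, -0.1]
grip_width: 1.0
grip_force: 0.0
```

```bash
python3 - <<'E'
from h import *
o=get_obs();print(o['tcp_pos'],o['joint_pos'],R.from_quat(o['ee_rot']).as_matrix().round(3).tolist())
c=snap('wrist','w1');print(c['intrinsics'],c['T_tool_cam'])
E
```

```text
[0.41053295 0.1669005  0.20546364] [ 2.58113359e-01 -1.53533065e-01  1.60447908e+00 -5.66532656e-05
  1.69079805e+00  1.84083333e+00] [[1.0, -0.012, -0.0], [-0.012, -1.0, -0.0], [-0.0, 0.0, -1.0]]
[[366.00309581   0.         278.63221949]
 [  0.         366.00309581 201.88011471]
 [  0.           0.           1.        ]] [[-2.88640598e-04  9.68916685e-01  2.47387094e-01  7.07885054e-02]
 [ 9.99999779e-01  1.31672808e-04  6.51046710e-04  5.10129588e-04]
 [ 5.98235867e-04  2.47387227e-01 -9.68916509e-01 -1.79152136e-01]
 [ 0.00000000e+00  0.00000000e+00  0.00000000e+00  1.00000000e+00]]
```

View pics/w1.png

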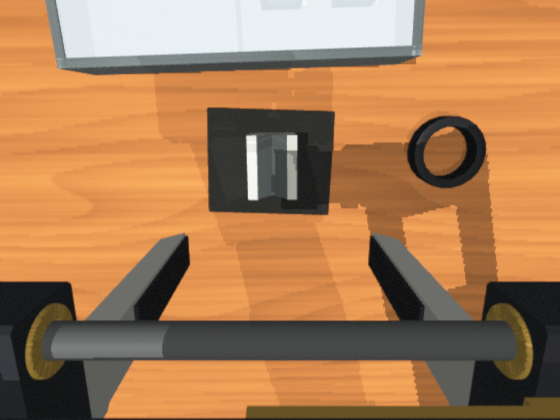

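The wrist view shows the block top spanning (247–298, 134–200) on the mat. The box's front rim runs from (60,67) to (420,53).

```bash
python3 - <<'E'
from h import *
c=ld('w1')
print('block corners',[ (p2w(c,u,v,.048)[:2]*1000).round(1).tolist() for u,v in [(247,135),(297,133),(297,200),(249,201)]])
print('mat',[ (p2w(c,u,v,.004)[:2]*1000).round(1).tolist() for u,v in [(208,108),(334,112),(328,214),(208,212)]])
print('rim',[ (p2w(c,u,v,.063)[:2]*1000).round(1).tolist() for u,v in [(60,67),(420,53)]])
E
```

```text
block corners [[458.3, 194.7], [459.5, 149.4], [397.0, 149.3], [396.6, 194.9]]
mat [[482.6, 236.9], [477.1, 109.9], [369.9, 113.7], [373.7, 243.4]]
rim [[516.8, 346.6], [524.0, 49.1]]
```

>>> send_rows(travel=[[1.7,0.5,-4],[1.7,0.5,-8],[1.7,0.5,-12],[1.7,0.5,-16],[1.7,0.5,-18.5],[1.7,0.5,-19.3],[1.7,0.5,-19.3],[1.7,0.5,-19.3],[1.7,0.5,-19.3],[1.7,0.5,-19.3]], delta_rot=[[0,0,0.7],[0,0,0.7],[0,0,0.7],[0,0,0.7],[0,0,0.7],[0,0,0.7],[0,0,0.7],[0,0,0.7],[0,0,0.7],[0,0,0.7]], claw=[100,100,100,100,100,100,100,35,35,35], squeeze=50)

```text
t: 3.9
tcp_pos: [0.4281, 0.172, 0.0133]
ee_rot: [1.0, -0.0, 0.001, -0.0]
ft_force: [0.1, 0.8, 0.3]
grip_width: 0.713
grip_force: 0.0
```

>>> send_rows(travel=[[0,0,0],[0,0,0],[0,0,0],[0,0,0],[0,0,0],[0,0,2],[0,0,6],[0,0,10],[0,0,14],[0,0,14]], delta_rot=[[0,0,0],[0,0,0],[0,0,0],[0,0,0],[0,0,0],[0,0,0],[0,0,0],[0,0,0],[0,0,0],[0,0,0]], claw=[35,35,35,35,35,35,35,35,35,35])

```text
t: 5.15
tcp_pos: [0.4291, 0.1716, 0.154]
ee_rot: [1.0, -0.0, 0.002, 0.0]
ft_force: [-0.6, 0.2, -7.8]
grip_width: 0.487
grip_force: 50.0
```

>>> send_rows(travel=[[4.4,-4.2,0],[8.6,-8.4,0],[13,-12.5,0],[17,-16.5,0],[20.6,-19.2,0],[20.6,-19.2,0],[20.6,-19.2,-2],[20.6,-19.2,-4],[20.6,-19.2,-5],[20.6,-19.2,-5]], delta_rot=[[0,0,1.4],[0,0,1.4],[0,0,1.4],[0,0,1.4],[0,0,1.4],[0,0,1.4],[0,0,1.4],[0,0,1.4],[0,0,1.4],[0,0,1.4]], claw=[35,35,35,35,35,35,35,35,35,35])

```text
t: 6.4
tcp_pos: [0.6315, -0.0196, 0.0994]
ee_rot: [1.0, 0.012, -0.003, -0.0]
ft_force: [0.5, -0.3, -8.0]
grip_width: 0.489
grip_force: 50.0
```

```bash
python3 - <<'E'
from h import *
o=get_obs();print(o['tcp_pos'],o['ft_force'])
c=snap('side','s2'); im=c['image'][120:270,200:400]; im=cv2.resize(im,(800,600),interpolation=cv2.INTER_CUBIC); cv2.imwrite('pics/s2c.png',im)
E
```

```text
[ 0.63146612 -0.01956552  0.09938209] [ 0.45098493 -0.28533808 -8.03375577]
```

View pics/s2c.png

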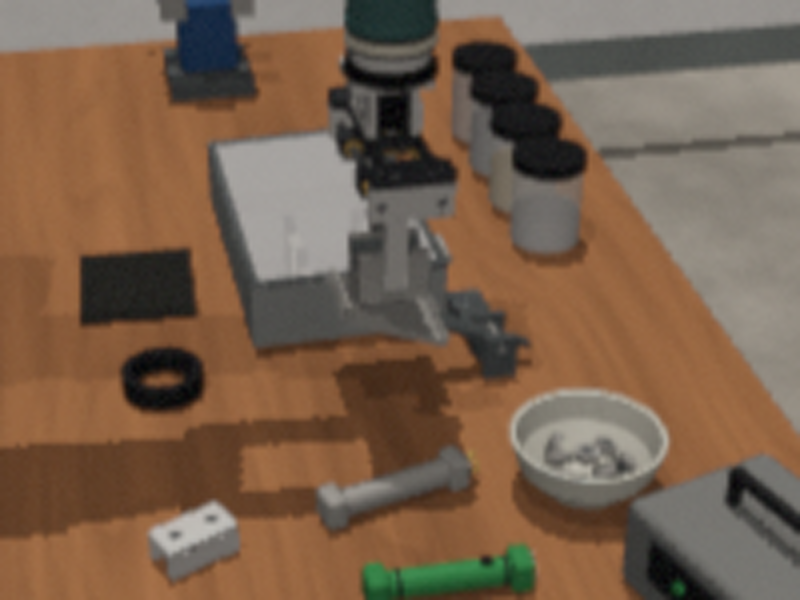

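>>> send_rows(travel=[[-0.2,0,1],[-0.2,0,2],[-0.2,0,2],[-0.2,0,2],[-0.2,0,2],[-0.2,0,2],[-0.2,0,2],[-0.2,0,2],[-0.2,0,2],[-0.2,0,2]], delta_rot=[[0,0,0],[0,0,10],[0,0,20],[0,0,30],[0,0,40],[0,0,50],[0,0,60],[0,0,70],[0,0,80],[0,0,90]], claw=[35,35,35,35,35,35,35,35,35,35], squeeze=60)

```text
t: 7.7
tcp_pos: [0.6324, -0.0202, 0.125]
ee_rot: [0.696, 0.718, 0.001, 0.002]
ft_force: [-0.1, -0.2, -7.0]
grip_width: 0.485
grip_force: 60.0
```

>>> send_rows(travel=[[-0.2,0,-1.5],[-0.2,0,-3],[-0.2,0,-3.7],[-0.3,0,-4.4],[-0.4,0,-5.1],[-0.4,0,-5.8],[-0.5,0,-6.4],[-0.5,0,-7],[-0.5,0,-7.4],[-0.5,0,-7.4]], delta_rot=[[0,0,0],[0,0,0],[0,0,0],[0,0,0],[0,0,0],[0,0,0],[0,0,0],[0,0,0],[0,0,0],[0,0,0]], claw=[35,35,35,35,35,35,35,35,35,35])

```text
t: 8.95
tcp_pos: [0.6261, -0.02, 0.0468]
ee_rot: [0.699, 0.716, -0.0, -0.001]
ft_force: [-1.7, -0.8, -6.0]
grip_width: 0.487
grip_force: 60.0
```

```bash
python3 - <<'E'
from h import *
o=get_obs();print(o['tcp_pos'],o['ft_force'],o['ee_rot'])
c=snap('side','s3'); im=c['image'][100:250,200:400]; im=cv2.resize(im,(800,600),interpolation=cv2.INTER_CUBIC); cv2.imwrite('pics/s3c.png',im)
E
```

```text
[ 0.62608932 -0.01996809  0.04675123] [-1.74262012 -0.75223386 -5.98408561] [ 6.98595017e-01  7.15516813e-01 -4.26299343e-04 -7.13920036e-04]
```

View pics/s3c.png

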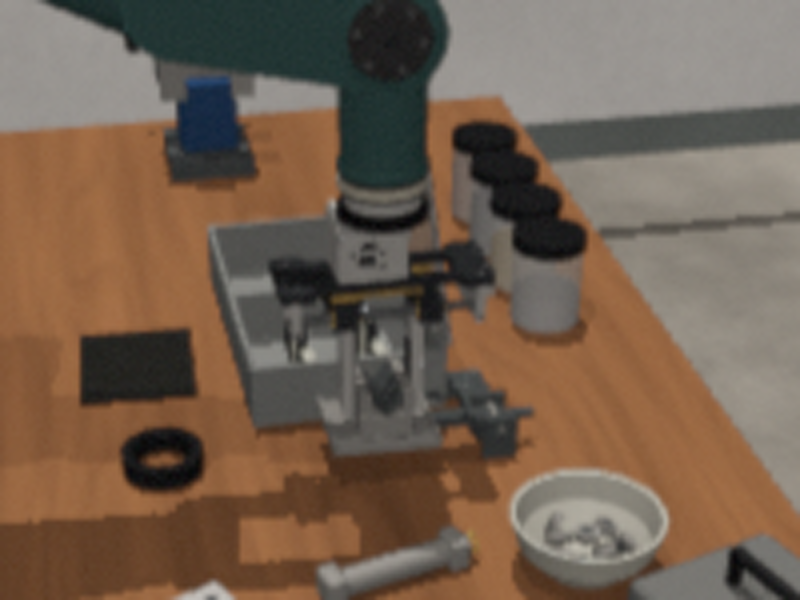

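>>> send_rows(travel=[[0,0,-0.2],[0,0,-0.4],[0,0,-0.5],[0,0,-0.6],[0,0,-0.6],[0,0,-0.7],[0,0,-0.7],[0,0,-0.7],[0,0,-0.7],[0,0,-0.7]], delta_rot=[[0,0,0],[0,0,0],[0,0,0],[0,0,0],[0,0,0],[0,0,0],[0,0,0],[0,0,0],[0,0,0],[0,0,0]], claw=[35,35,35,35,35,35,35,35,35,35])

```text
t: 10.25
tcp_pos: [0.6267, -0.02, 0.0416]
ee_rot: [0.699, 0.716, 0.0, 0.0]
ft_force: [-1.1, 1.2, -5.2]
grip_width: 0.485
grip_force: 60.0
```

>>> send_rows(travel=[[0,0,-0.1],[0,0,-0.1],[0,0,-0.2],[0,0,-0.2],[0,0,-0.3],[0,0,-0.3],[0,0,-0.3],[0,0,-0.3],[0,0,-0.3],[0,0,-0.3]], delta_rot=[[0,0,0],[0,0,0],[0,0,0],[0,0,0],[0,0,0],[0,0,0],[0,0,0],[0,0,0],[0,0,0],[0,0,0]], claw=[35,35,35,35,35,35,35,35,35,35])

```text
t: 11.5
tcp_pos: [0.6267, -0.0201, 0.041]
ee_rot: [0.699, 0.716, 0.0, 0.0]
ft_force: [-6.6, 1.6, 6.4]
grip_width: 0.487
grip_force: 60.0
```

>>> send_rows(travel=[[0,0,0.2],[0,0,0.2],[0,0,0.2],[0,0,0.2],[0,0,0.2],[0,0,1],[0,0,4],[0,0,9],[0,0,14],[0,0,18]], delta_rot=[[0,0,0],[0,0,0],[0,0,0],[0,0,0],[0,0,0],[0,0,0],[0,0,0],[0,0,0],[0,0,0],[0,0,0]], claw=[62,62,62,62,62,62,62,62,62,62])

```text
t: 12.75
tcp_pos: [0.627, -0.0201, 0.222]
ee_rot: [0.699, 0.716, 0.001, 0.001]
ft_force: [0.3, -0.1, -0.3]
grip_width: 0.62
grip_force: 0.0
```

>>> send_rows(travel=[[-3,-4,0],[-6,-8,0],[-10,-12,0],[-14,-16,0],[-18.7,-20.9,0],[-18.7,-20.9,0],[-18.7,-20.9,0],[-18.7,-20.9,0],[-18.7,-20.9,0],[-18.7,-20.9,0]], delta_rot=[[0,0,-10],[0,0,-20],[0,0,-30],[0,0,-40],[0,0,-50],[0,0,-60],[0,0,-64.4],[0,0,-64.4],[0,0,-64.4],[0,0,-64.4]], claw=[62,62,62,62,62,62,62,62,62,62])

```text
t: 14.0
tcp_pos: [0.4397, -0.2289, 0.2186]
ee_rot: [0.972, 0.234, -0.0, 0.0]
ft_force: [0.0, -0.1, -0.2]
grip_width: 0.623
grip_force: 0.0
```

```bash
cat > two.py <<'E'
import sys
from h import *
o=get_obs();print(o['tcp_pos'],o['joint_pos'].round(2), 'tooly',np.degrees(np.arctan2(*R.from_quat(o['ee_rot']).as_matrix()[1::-1,1])).round(1))
n=sys.argv[1]
a=snap('top',n+'t')['image']; b=snap('wrist',n+'w')['image']
cv2.imwrite('pics/'+n+'.png',cv2.resize(np.hstack([a,b]),(800,300)))
E
python3 two.py a
```

```text
[ 0.43973779 -0.22886291  0.21855037] [-0.59 -0.04  1.47 -0.    1.71  0.5 ] tooly -63.0
```

View pics/a.png

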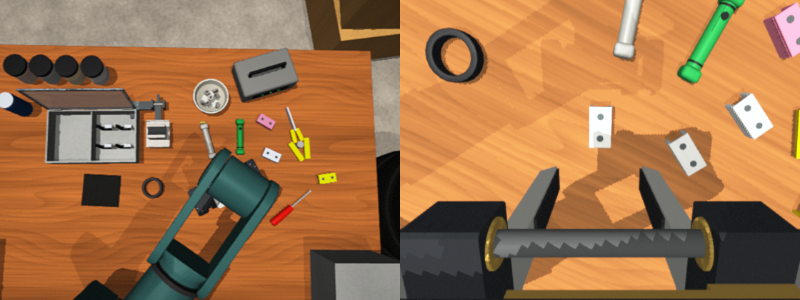

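The lid stands upright with the block on the pad. In the wrist view the brackets are at (280,178), (400,213) and (487,162). I'll refine them numerically.

```bash
cat > seg2.py <<'E'
from h import *
def top(c,u,v,z=.026,r=45,smax=70,vmin=120,name=''):
    im=c['image'];hsv=cv2.cvtColor(im,cv2.COLOR_BGR2HSV);m=((hsv[...,1]<smax)&(hsv[...,2]>vmin)).astype(np.uint8)
    mm=np.zeros_like(m);a,b=max(0,v-r),max(0,u-r);mm[a:v+r,b:u+r]=m[a:v+r,b:u+r]
    n,l,s,ce=cv2.connectedComponentsWithStats(mm);i=1+np.argmax(s[1:,4])
    pts=np.argwhere(l==i)[:,::-1]
    w=np.array([p2w(c,*p,z)[:2] for p in pts])*1000
    (cx,cy),(A,B),th=cv2.minAreaRect(w.astype(np.float32))
    if A<B: th+=90
    print(name,s[i,4],'ctr',round(cx,1),round(cy,1),'mean',w.mean(0).round(1),'size',round(max(A,B),1),round(min(A,B),1),'ang',round((th+90)%180-90,1))
E
python3 - <<'E'
from seg2 import *
c=ld('aw')
for u,v in[(280,178),(400,213),(487,162)]: top(c,u,v,smax=60,vmin=110)
top(c,320,35,.014,120,60,110,'brush')
E
```

```text
1760 ctr 442.0 -229.7 mean [ 442.5 -229. ] size 60.9 31.9 ang 26.5
 1710 ctr 464.7 -360.3 mean [ 464.  -361.5] size 68.1 33.4 ang 60.8
 2358 ctr 552.7 -411.7 mean [ 552.7 -412.8] size 68.6 39.4 ang 65.6
brush 1879 ctr 577.4 -200.9 mean [ 577.1 -202.5] size 74.2 28.2 ang 19.7
```

>>> send_rows(travel=[[0.1,0,-5],[0.1,0,-10],[0.1,0,-15],[0.1,0,-20],[0.1,0,-21.4],[0.1,0,-21.4],[0.1,0,-21.4],[0.1,0,-21.4],[0.1,0,-21.4],[0.1,0,-21.4]], delta_rot=[[0,0,0],[0,0,0],[0,0,0],[0,0,0],[0,0,0],[0,0,0],[0,0,0],[0,0,0],[0,0,0],[0,0,0]], claw=[62,62,62,62,62,62,25,25,25,25], squeeze=30)

```text
t: 15.35
tcp_pos: [0.4414, -0.2296, 0.0058]
ee_rot: [0.972, 0.233, 0.001, 0.001]
ft_force: [0.0, -0.6, 4.4]
grip_width: 0.338
grip_force: 30.0
```

>>> send_rows(travel=[[0,0,0],[0,0,0],[0,0,4],[0,0,9],[0,0,14],[0,0,14],[0,0,14],[0,0,14],[0,0,14],[0,0,14]], delta_rot=[[0,0,0],[0,0,0],[0,0,0],[0,0,10],[0,0,20],[0,0,30],[0,0,40],[0,0,50],[0,0,60],[0,0,70]], claw=[25,25,25,25,25,25,25,25,25,25])

```text
t: 16.6
tcp_pos: [0.4402, -0.2288, 0.1438]
ee_rot: [0.661, 0.751, -0.0, -0.001]
ft_force: [-0.8, 1.2, -1.4]
grip_width: 0.337
grip_force: 30.0
```

>>> send_rows(travel=[[1.2,5,0],[2.4,10,0],[3.6,15,0],[4.8,20,0],[6,25,0],[7.2,30,0],[8.4,35,0],[9.8,40,0],[11,44,0],[12.1,47,0]], delta_rot=[[0,0,10],[0,0,20],[0,0,30],[0,0,40],[0,0,50],[0,0,60],[0,0,70],[0,0,80],[0,0,84.4],[0,0,84.4]], claw=[25,25,25,25,25,25,25,25,25,25])

```text
t: 17.85
tcp_pos: [0.5613, 0.2427, 0.1435]
ee_rot: [-0.013, 1.0, -0.0, -0.001]
ft_force: [-0.4, -0.9, -0.9]
grip_width: 0.342
grip_force: 30.0
```

>>> send_rows(travel=[[0,0,0],[0,0,0],[0,0,-5],[0,0,-10],[0,0,-12.5],[0,0,-13.2],[0,0,-13.2],[0,0,-13.2],[0,0,-13.2],[0,0,-13.2]], delta_rot=[[0,0,0],[0,0,0],[0,0,0],[0,0,0],[0,0,0],[0,0,0],[0,0,0],[0,0,0],[0,0,0],[0,0,0]], claw=[25,25,25,25,25,25,25,25,43,43])

```text
t: 19.1
tcp_pos: [0.5621, 0.2411, 0.0133]
ee_rot: [-0.012, 1.0, 0.0, 0.001]
ft_force: [0.8, -0.9, 0.3]
grip_width: 0.431
grip_force: 0.0
```

```bash
python3 two.py b
```

```text
[0.562116   0.24108821 0.01332514] [ 0.31  0.33  1.47  0.    1.34 -1.28] tooly 91.4
```

View pics/b.png

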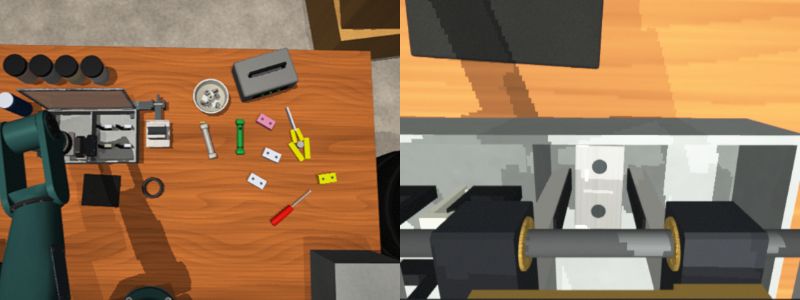

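The bracket is in the tray at wrist (600,200) in the composite. Both remaining brackets are in place in the top view, and the driver, tape and bowl are untouched.

```bash
python3 - <<'E'
from seg2 import *
c=ld('bt')
for u,v in[(360,253),(380,217)]: top(c,u,v,r=22,smax=60,vmin=130)
top(c,291,196,.02,32,90,90,'brush')
E
```

```text
336 ctr 464.2 -363.6 mean [ 464.2 -363.6] size 62.1 34.2 ang 60.7
 320 ctr 555.2 -416.6 mean [ 555.2 -416.6] size 61.6 33.5 ang 65.9
brush 460 ctr 603.6 -194.6 mean [ 603.  -194.3] size 127.9 28.1 ang 16.4
```

>>> send_rows(travel=[[0,0,3],[0,0,7],[0,0,12],[-1,-4,15],[-2,-10,15],[-3,-16,15],[-4,-22,15],[-5,-28,15],[-6,-34,15],[-7,-40,15]], delta_rot=[[0,0,0],[0,0,0],[0,0,0],[0,0,-10],[0,0,-20],[0,0,-30],[0,0,-40],[0,0,-50],[0,0,-60],[0,0,-70]], claw=[43,43,43,62,62,62,62,62,62,62])

```text
t: 20.45
tcp_pos: [0.4911, -0.1609, 0.1628]
ee_rot: [0.566, 0.824, 0.0, 0.001]
ft_force: [0.4, -0.0, -0.0]
grip_width: 0.624
grip_force: 0.0
```

>>> send_rows(travel=[[-1,-6,0],[-2,-12,0],[-2.9,-18,0],[-2.9,-20.3,0],[-2.9,-20.3,0],[-2.9,-20.3,0],[-2.9,-20.3,0],[-2.9,-20.3,0],[-2.9,-20.3,0],[-2.9,-20.3,0]], delta_rot=[[0,0,-10],[0,0,-20],[0,0,-30],[0,0,-40],[0,0,-51],[0,0,-51],[0,0,-51],[0,0,-51],[0,0,-51],[0,0,-51]], claw=[62,62,62,62,62,62,62,62,62,62])

```text
t: 21.7
tcp_pos: [0.4627, -0.3619, 0.1626]
ee_rot: [0.864, 0.503, 0.0, 0.0]
ft_force: [0.7, -0.8, -0.4]
grip_width: 0.617
grip_force: 0.0
```

```bash
python3 - <<'E'
from seg2 import *
o=get_obs();print(o['tcp_pos'],o['joint_pos'].round(2))
c=snap('wrist','cw'); u,v=w2p(c,[.4645,-.362,.026]).astype(int); print(u,v); top(c,u,v,r=50,smax=60,vmin=110)
E
```

```text
[ 0.46266689 -0.3618893   0.1625942 ] [-0.76  0.18  1.35  0.    1.61 -0.24]
281 190
 2433 ctr 464.3 -363.4 mean [ 464.2 -363.6] size 61.8 32.3 ang 60.8
```

>>> send_rows(travel=[[0.1,-0.1,-5],[0.1,-0.1,-10],[0.1,-0.1,-14],[0.1,-0.1,-15.8],[0.1,-0.1,-15.8],[0.1,-0.1,-15.8],[0.1,-0.1,-15.8],[0.1,-0.1,-15.8],[0.1,-0.1,-15.8],[0.1,-0.1,-15.8]], delta_rot=[[0,0,0],[0,0,0],[0,0,0],[0,0,0],[0,0,0],[0,0,0],[0,0,0],[0,0,0],[0,0,0],[0,0,0]], claw=[62,62,62,62,62,25,25,25,25,25], squeeze=30)

```text
t: 23.0
tcp_pos: [0.4642, -0.3637, 0.0058]
ee_rot: [0.864, 0.503, 0.0, 0.001]
ft_force: [-0.9, 1.5, 5.1]
grip_width: 0.341
grip_force: 30.0
```

>>> send_rows(travel=[[0,0,2],[0,0,6],[0,0,10],[0,0,14],[1,5,14],[2,10,14],[3,15,14],[4,20,14],[5,25,14],[6,30,14]], delta_rot=[[0,0,0],[0,0,0],[0,0,0],[0,0,10],[0,0,20],[0,0,30],[0,0,40],[0,0,50],[0,0,60],[0,0,70]], claw=[25,25,25,25,25,25,25,25,25,25])

```text
t: 24.25
tcp_pos: [0.5232, -0.0614, 0.1437]
ee_rot: [0.417, 0.909, -0.0, -0.001]
ft_force: [0.6, -0.4, -1.3]
grip_width: 0.338
grip_force: 30.0
```

>>> send_rows(travel=[[0.5,5,0],[1,10,0],[1.5,15,0],[2,20,0],[2.5,25,0],[3,30,0],[3.5,35,0],[3.8,37,0],[3.8,37,0],[3.8,37,0]], delta_rot=[[0,0,10],[0,0,20],[0,0,30],[0,0,40],[0,0,51],[0,0,51],[0,0,51],[0,0,51],[0,0,51],[0,0,51]], claw=[25,25,25,25,25,25,25,25,25,25])

```text
t: 25.5
tcp_pos: [0.5616, 0.3053, 0.1442]
ee_rot: [-0.011, 1.0, -0.001, -0.0]
ft_force: [-0.7, -0.0, -1.0]
grip_width: 0.341
grip_force: 30.0
```

>>> send_rows(travel=[[0,0,-5],[0,0,-10],[0,0,-12.5],[0,0,-13.2],[0,0,-13.2],[0,0,-13.2],[0,0,-13.2],[0,0,-13.2],[0,0,-9],[0,0,-4]], delta_rot=[[0,0,0],[0,0,0],[0,0,0],[0,0,0],[0,0,0],[0,0,0],[0,0,0],[0,0,0],[0,0,0],[0,0,0]], claw=[25,25,25,25,25,43,43,43,43,43])

```text
t: 26.75
tcp_pos: [0.5606, 0.3066, 0.104]
ee_rot: [-0.012, 1.0, -0.001, -0.002]
ft_force: [0.4, 0.5, -0.5]
grip_width: 0.425
grip_force: 0.0
```

>>> send_rows(travel=[[0,0,5],[0,-3,6],[-0.2,-9,6],[-0.3,-15,6],[-0.4,-21,6],[-0.5,-27,6],[-0.6,-33,6],[-0.7,-39,6],[-0.8,-45,6],[-0.8,-51,6]], delta_rot=[[0,0,0],[0,0,-10],[0,0,-20],[0,0,-30],[0,0,-40],[0,0,-50],[0,0,-60],[0,0,-70],[0,0,-80],[0,0,-90]], claw=[43,43,62,62,62,62,62,62,62,62])

```text
t: 28.0
tcp_pos: [0.5535, -0.2049, 0.165]
ee_rot: [0.701, 0.714, 0.0, 0.001]
ft_force: [1.3, -0.3, 0.9]
grip_width: 0.623
grip_force: 0.0
```

>>> send_rows(travel=[[0,-6,0],[-0.1,-12,0],[-0.1,-18,0],[-0.1,-21,0],[-0.1,-21,0],[-0.1,-21,0],[-0.1,-21,0],[-0.1,-21,0],[-0.1,-21,0],[-0.1,-21,0]], delta_rot=[[0,0,-10],[0,0,-20],[0,0,-25.4],[0,0,-25.4],[0,0,-25.4],[0,0,-25.4],[0,0,-25.4],[0,0,-25.4],[0,0,-25.4],[0,0,-25.4]], claw=[62,62,62,62,62,62,62,62,62,62])

```text
t: 29.25
tcp_pos: [0.5526, -0.4128, 0.1646]
ee_rot: [0.839, 0.545, 0.0, 0.0]
ft_force: [-0.7, -0.6, 0.4]
grip_width: 0.618
grip_force: 0.0
```

```bash
python3 - <<'E'
from seg2 import *
o=get_obs();print(o['tcp_pos'],o['joint_pos'].round(2))
c=snap('wrist','dw'); u,v=w2p(c,[.555,-.415,.026]).astype(int); print(u,v); top(c,u,v,r=50,smax=60,vmin=110)
c=snap('top','dt'); top(c,380,217,r=22,smax=60,vmin=130)
E
```

```text
[ 0.55264108 -0.41278261  0.16463162] [-0.72  0.41  1.06 -0.    1.67 -0.3 ]
282 191
 2399 ctr 555.3 -416.5 mean [ 555.  -416.4] size 62.9 31.7 ang 65.5
 53 ctr 565.9 -394.6 mean [ 568.1 -394.7] size 30.7 13.3 ang -26.8
```

>>> send_rows(travel=[[0.2,-0.3,-5],[0.2,-0.3,-10],[0.2,-0.3,-14],[0.2,-0.3,-16],[0.2,-0.3,-16],[0.2,-0.3,-16],[0.2,-0.3,-16],[0.2,-0.3,-16],[0.2,-0.3,-16],[0.2,-0.3,-16]], delta_rot=[[0,0,0],[0,0,0],[0,0,0],[0,0,0],[0,0,0],[0,0,0],[0,0,0],[0,0,0],[0,0,0],[0,0,0]], claw=[62,62,62,62,62,25,25,25,25,25], squeeze=30)

```text
t: 30.6
tcp_pos: [0.5551, -0.4165, 0.0056]
ee_rot: [0.839, 0.544, 0.0, 0.001]
ft_force: [-0.0, 0.5, 3.7]
grip_width: 0.334
grip_force: 30.0
```

>>> send_rows(travel=[[0,0,2],[0,0,6],[0,0,10],[0,0,14],[0,5,14],[0,10,14],[0,15,14],[0,20,14],[0,25,14],[0,30,14]], delta_rot=[[0,0,0],[0,0,0],[0,0,0],[0,0,10],[0,0,20],[0,0,30],[0,0,40],[0,0,50],[0,0,60],[0,0,70]], claw=[25,25,25,25,25,25,25,25,25,25])

```text
t: 31.85
tcp_pos: [0.5543, -0.1145, 0.1454]
ee_rot: [0.372, 0.928, 0.0, 0.0]
ft_force: [0.9, 0.0, -0.9]
grip_width: 0.336
grip_force: 30.0
```

>>> send_rows(travel=[[0,5,0],[0,10,0],[0,15,0],[0,20,0],[1,25,0],[2,30,0],[4,35,0],[6,39.2,0],[7.6,39.2,0],[7.6,39.2,0]], delta_rot=[[0,0,10],[0,0,20],[0,0,30],[0,0,40],[0,0,45.4],[0,0,45.4],[0,0,45.4],[0,0,45.4],[0,0,45.4],[0,0,45.4]], claw=[25,25,25,25,25,25,25,25,25,25])

```text
t: 33.1
tcp_pos: [0.6309, 0.2762, 0.1444]
ee_rot: [-0.012, 1.0, -0.0, -0.0]
ft_force: [-0.4, 0.1, -0.8]
grip_width: 0.339
grip_force: 30.0
```

>>> send_rows(travel=[[0,0,-5],[0,0,-10],[0,0,-12.5],[0,0,-13.2],[0,0,-13.2],[0,0,-13.2],[0,0,-13.2],[0,0,-13.2],[0,0,-9],[0,0,-4]], delta_rot=[[0,0,0],[0,0,0],[0,0,0],[0,0,0],[0,0,0],[0,0,0],[0,0,0],[0,0,0],[0,0,0],[0,0,0]], claw=[25,25,25,25,25,43,43,43,43,43])

```text
t: 34.35
tcp_pos: [0.6296, 0.2756, 0.1039]
ee_rot: [-0.012, 1.0, -0.001, -0.002]
ft_force: [1.5, -0.2, 0.5]
grip_width: 0.431
grip_force: 0.0
```

>>> send_rows(travel=[[0,0,4],[-1,-4,6],[-2,-9,6],[-2.3,-14,6],[-2.3,-14.6,6],[-2.3,-14.6,6],[-2.3,-14.6,6],[-2.3,-14.6,6],[-2.3,-14.6,6],[-2.3,-14.6,6]], delta_rot=[[0,0,0],[0,0,0],[0,0,0],[0,0,0],[0,0,0],[0,0,0],[0,0,0],[0,0,0],[0,0,0],[0,0,0]], claw=[43,70,70,70,70,70,70,70,70,70])

```text
t: 35.6
tcp_pos: [0.6075, 0.1304, 0.1644]
ee_rot: [-0.012, 1.0, 0.0, -0.0]
ft_force: [0.0, -0.0, -0.3]
grip_width: 0.703
grip_force: 0.0
```

```bash
python3 - <<'E'
from h import *
o=get_obs();print(o['tcp_pos'])
c=snap('wrist','ew'); cv2.imwrite('pics/ew2.png',cv2.resize(c['image'],(800,600),interpolation=cv2.INTER_CUBIC)); snap('top','et')
E
```

```text
[0.60754517 0.13037976 0.16440129]
```

View pics/ew2.png

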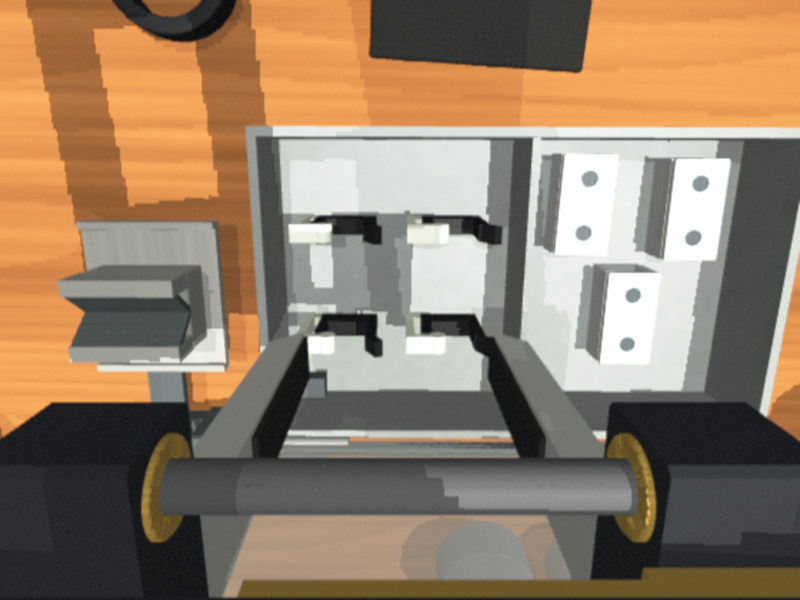

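All three brackets are in the tray and the block is on the pad. The clips show fork plates and white jaws at about (330,230), (430,230), (330,340) and (425,340). The box corner is at (247,127) and the divider top at (527–541,138).

```bash
python3 - <<'E'
from h import *
c=ld('ew'); s=.7
f=lambda u,v,z:(p2w(c,u*s,v*s,z)[:2]*1000).round(1)
print('corner',f(247,127,.06),'front right',f(800,128,.06))
print('divider front',f(527,138,.055),f(541,138,.055))
print('prong +y tips (z59)',f(382,243,.059),f(500,243,.059),f(382,356,.059),f(488,356,.059))
# model
B=np.array([610,200]);a=np.radians(1.4)
M=lambda x,y:B+[x*np.cos(a)-y*np.sin(a),x*np.sin(a)+y*np.cos(a)]
print('model corner',M(-90,-150),'div',M(-90,1),M(-90,5),'clips',M(0,-103),M(0,-37))
for y in(-103,-37):
  for x in(-38,-28,28,38):
    print((x,y),[ (w2p(c,[*(M(x,y+dy)/1000),z])/s).round().tolist() for dy,z in((-12.5,.042),(12.5,.042),(12.5,.059))])
c=ld('et');im=c['image'];cv2.imwrite('pics/et2.png',cv2.resize(im[140:240,30:270],(800,333)))
E
```

```text
corner [523.   49.6] front right [516.5 336.6]
divider front [524.8 196.5] [524.6 203.9]
prong +y tips (z59) [582.2 120.6] [580.7 185.5] [648.6 121.7] [647.1 183.3]
model corner [523.69169264  47.8458805 ] div [520.00243374 198.80080546] [519.90470503 202.79961142] clips [612.51651435  97.03074655] [610.90399059 163.01104488]
(-38, -103) [[319.0, 224.0], [362.0, 224.0], [360.0, 228.0]]
(-28, -103) [[320.0, 241.0], [363.0, 241.0], [361.0, 246.0]]
(28, -103) [[323.0, 332.0], [364.0, 332.0], [362.0, 342.0]]
(38, -103) [[324.0, 348.0], [364.0, 348.0], [363.0, 358.0]]
(-38, -37) [[433.0, 224.0], [477.0, 224.0], [481.0, 228.0]]
(-28, -37) [[433.0, 241.0], [476.0, 241.0], [480.0, 246.0]]
(28, -37) [[431.0, 332.0], [473.0, 332.0], [477.0, 342.0]]
(38, -37) [[431.0, 348.0], [472.0, 348.0], [476.0, 358.0]]
```

```bash
python3 - <<'E'
from h import *
c=ld('ew')
im=cv2.resize(c['image'][125:275,180:360],(800,600),interpolation=cv2.INTER_CUBIC);k=800/180
B=np.array([610,200]);a=np.radians(1.4)
M=lambda x,y:B+[x*np.cos(a)-y*np.sin(a),x*np.sin(a)+y*np.cos(a)]
for y in(-103,-37):
  for x in(-38,-28,28,38):
    for dy,z,col in((-12.5,.042,(0,0,255)),(12.5,.042,(0,255,0)),(12.5,.034,(255,0,0))):
      u,v=(w2p(c,[*(M(x,y+dy)/1000),z])-[180,125])*k
      cv2.circle(im,(int(u),int(v)),4,col,-1)
cv2.imwrite('pics/ov.png',im)
E
```

```text
(no output)
```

View pics/ov.png

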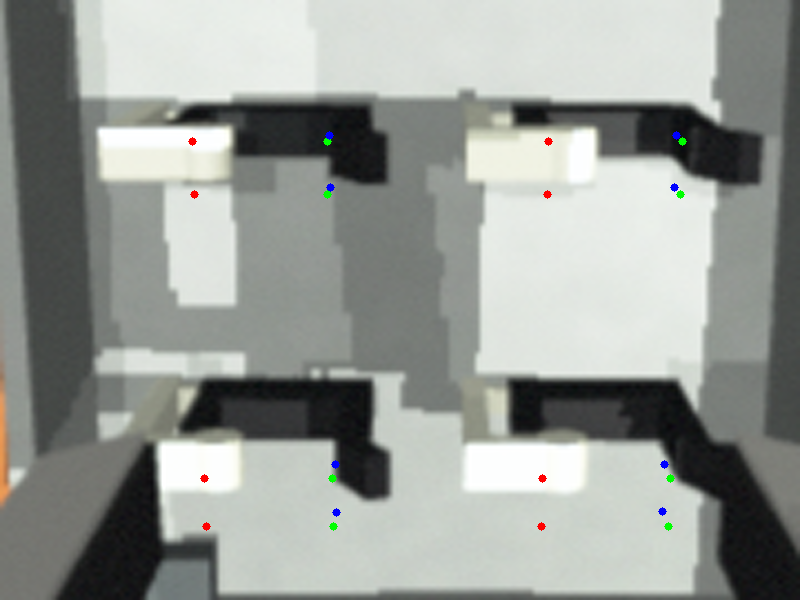

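```bash
python3 - <<'E'
from h import *
c=ld('ew'); s=.7
f=lambda u,v,z:(p2w(c,u*s,v*s,z)[:2]*1000).round(1)
print('br3 top',f(626,315,.031),'front brs',f(587,204,.031),f(697,209,.031))
print('far rim inner z60',f(430,432,.06),'floor/far wall',f(430,391,.005),'floor/front wall',f(430,139,.06))
print('plate feet front z5?',f(345,214,.005),f(345,313,.005))
for z in(.034,.042,.049,.059): print(z,'flare rear edges',f(370,(183/4.444+125)/s,z),f(370,(497/4.444+125)/s,z))
c=ld('et')
for p in [(0,-103),(0,-37),(-33,-103),(33,-103)]:pass
print('top cam: px of clip fork centers z.05',[w2p(c,[x/1000,y/1000,.05]).round(1).tolist() for x,y in[(579.5,96),(645.5,97.8),(578,162),(644,164)]])
E
```

```text
br3 top [628.7 273.2] front brs [560.6 241. ] [562.  306.7]
far rim inner z60 [696.4 151.5] floor/far wall [695.7 154.8] floor/front wall [526.7 144.8]
plate feet front z5? [572.9  95. ] [639.7  95. ]
0.034 flare rear edges [583.2 112.8] [646.9 113.5]
0.042 flare rear edges [582.  113.2] [644.  113.8]
0.049 flare rear edges [580.9 113.5] [641.5 114.2]
0.059 flare rear edges [579.3 114. ] [637.9 114.6]
top cam: px of clip fork centers z.05 [[171.5, 203.2], [171.8, 176.4], [144.1, 203.5], [144.5, 176.6]]
```

```bash
python3 - <<'E'
from h import *
c=ld('bt');im=c['image']
cv2.imwrite('pics/bt2.png',cv2.resize(im[140:240,120:250],(780,600),interpolation=cv2.INTER_CUBIC))
E
```

```text
(no output)
```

View pics/bt2.png

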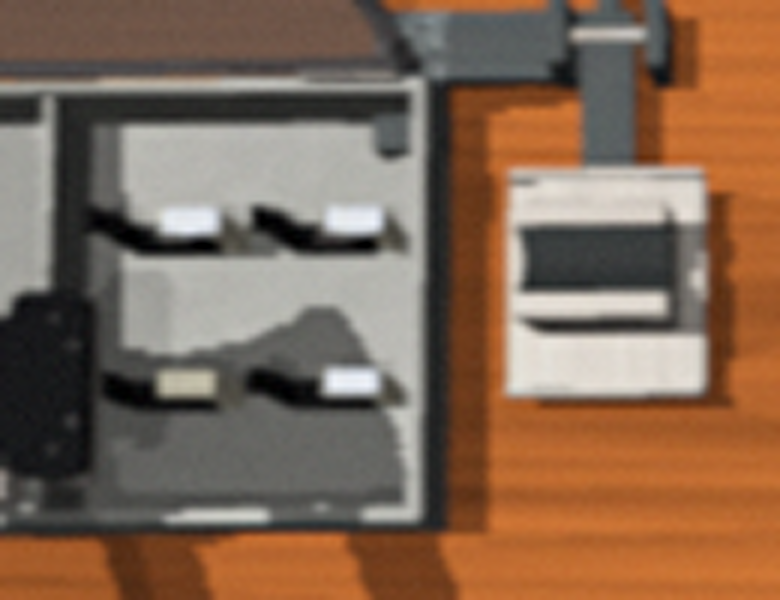

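The front plate feet measure 66.8 mm apart, so the clip centre is at x≈0.611, matching the model. Next, the brush.

>>> send_rows(travel=[[0,-6,0],[0,-12,0],[0,-18,0],[0,-24,0],[0,-30,0],[-0.4,-32.5,0],[-0.4,-32.5,0],[-0.4,-32.5,0],[-0.4,-32.5,0],[-0.4,-32.5,0]], delta_rot=[[0,0,8],[0,0,15.1],[0,0,15.1],[0,0,15.1],[0,0,15.1],[0,0,15.1],[0,0,15.1],[0,0,15.1],[0,0,15.1],[0,0,15.1]], claw=[60,60,60,60,60,60,60,60,60,60])

```text
t: 36.95
tcp_pos: [0.6039, -0.1937, 0.1647]
ee_rot: [-0.144, 0.99, 0.0, 0.0]
ft_force: [0.3, 0.5, 0.2]
grip_width: 0.598
grip_force: 0.0
```

```bash
python3 - <<'E'
from seg2 import *
o=get_obs();print(o['tcp_pos'],o['joint_pos'].round(2))
c=snap('wrist','fw'); u,v=w2p(c,[.604,-.195,.014]).astype(int); print(u,v); top(c,u,v,z=.02,r=110,smax=80,vmin=90)
cv2.imwrite('pics/fw2.png',c['image'])
c=snap('top','ft');im=c['image'];hsv=cv2.cvtColor(im,cv2.COLOR_BGR2HSV)
m=((hsv[...,0]>45)&(hsv[...,0]<85)&(hsv[...,1]>100)); m[:, :315]=0;m[:,360:]=0;m[:150]=0;m[230:]=0
w=np.array([p2w(c,x,y,.018)[:2]*1000 for y,x in np.argwhere(m)],np.float32); print('torch',cv2.minAreaRect(w))
E
```

```text
[ 0.6038779  -0.19372113  0.16467437] [-0.4   0.29  1.22  0.    1.64 -2.26]
277 189
 3482 ctr 603.2 -194.7 mean [ 600.1 -195.5] size 128.7 27.4 ang 16.2
torch ((617.8892822265625, -307.5299072265625), (25.14177131652832, 117.53250122070312), 89.92245483398438)
```

View pics/fw2.png

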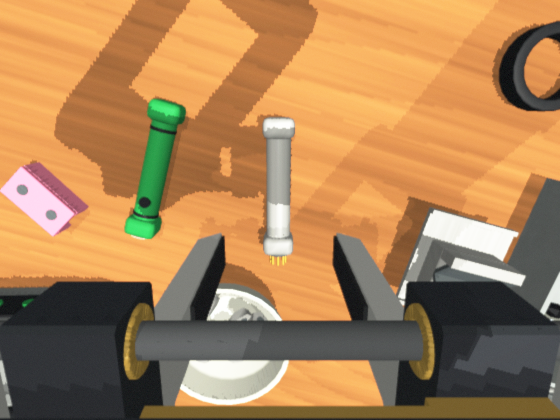

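>>> send_rows(travel=[[0,-0.1,-5],[0,-0.1,-10],[0,-0.1,-14],[0,-0.1,-16],[0,-0.1,-16],[0,-0.1,-16],[0,-0.1,-16],[0,-0.1,-16],[0,-0.1,-16],[0,-0.1,-16]], delta_rot=[[0,0,0],[0,0,0],[0,0,0],[0,0,0],[0,0,0],[0,0,0],[0,0,0],[0,0,0],[0,0,0],[0,0,0]], claw=[60,60,60,60,60,15,15,15,15,15], squeeze=60)

```text
t: 38.3
tcp_pos: [0.6037, -0.1959, 0.0051]
ee_rot: [-0.143, 0.99, 0.0, 0.0]
ft_force: [-0.2, 0.7, 2.4]
grip_width: 0.219
grip_force: 60.0
```

>>> send_rows(travel=[[0,0,0],[0,0,3],[0,0,8],[0,0,13],[0,0,14],[0.4,6,14],[0.6,12,14],[0.7,18,14],[0.8,24,14],[0.8,30,14]], delta_rot=[[0,0,0],[0,0,0],[0,0,0],[0,0,0],[0,0,0],[0,0,-5],[0,0,-10],[0,0,-15.1],[0,0,-15.1],[0,0,-15.1]], claw=[15,15,15,15,15,15,15,15,15,15])

```text
t: 39.55
tcp_pos: [0.6104, 0.1055, 0.1416]
ee_rot: [-0.012, 1.0, -0.0, -0.002]
ft_force: [0.9, -0.3, -0.5]
grip_width: 0.222
grip_force: 60.0
```

>>> send_rows(travel=[[0,5.9,0],[0,5.9,0],[0,5.9,0],[0,5.9,-2],[0,5.9,-5],[0,5.9,-5],[0,5.9,-5],[0,5.9,-5],[0,5.9,-5],[0,5.9,-5]], delta_rot=[[0,0,0],[0,0,0],[0,0,0],[0,0,0],[0,0,0],[0,0,0],[0,0,0],[0,0,0],[0,0,0],[0,0,0]], claw=[15,15,15,15,15,15,15,15,15,15])

```text
t: 40.8
tcp_pos: [0.6119, 0.163, 0.0952]
ee_rot: [-0.012, 1.0, 0.0, 0.001]
ft_force: [-0.5, -0.4, -1.2]
grip_width: 0.22
grip_force: 60.0
```

```bash
python3 - <<'E'
from h import *
o=get_obs();print(o['tcp_pos'])
c=snap('wrist','gw'); cv2.imwrite('pics/gw2.png',cv2.resize(c['image'],(800,600),interpolation=cv2.INTER_CUBIC))
E
```

```text
[0.61187612 0.16300836 0.09521507]
```

View pics/gw2.png

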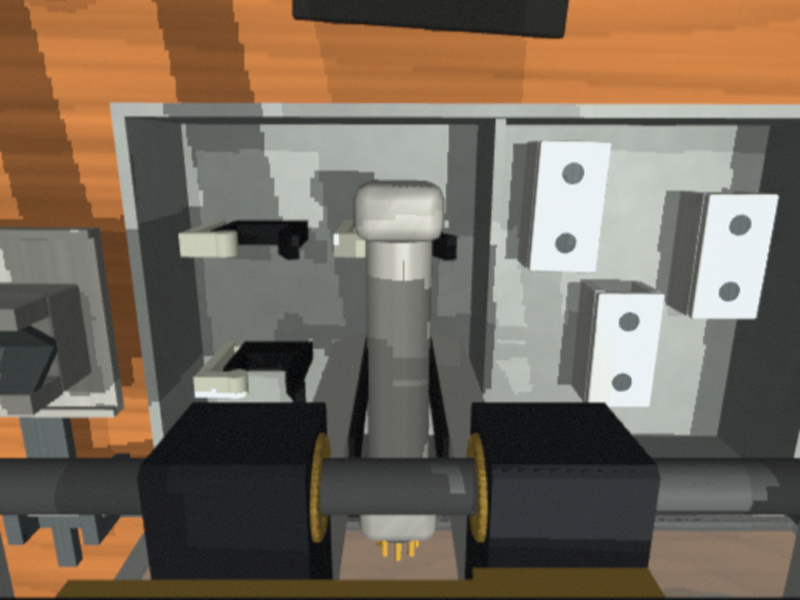

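The brush is held level over clip_b. One bracket in the tray has shifted a little but is still well inside. Pushing down.

>>> send_rows(travel=[[0,0.1,-1],[0,0.1,-2],[0,0.1,-3],[0,0.1,-4],[0,0.1,-5],[0,0.1,-5.7],[0,0.1,-6.4],[0,0.1,-7],[0,0.1,-7.2],[0,0.1,-7.2]], delta_rot=[[0,0,0],[0,0,0],[0,0,0],[0,0,0],[0,0,0],[0,0,0],[0,0,0],[0,0,0],[0,0,0],[0,0,0]], claw=[15,15,15,15,15,15,15,15,15,15])

```text
t: 42.1
tcp_pos: [0.611, 0.1633, 0.0248]
ee_rot: [-0.012, 1.0, -0.001, -0.0]
ft_force: [-5.5, 0.2, 10.6]
grip_width: 0.22
grip_force: 60.0
```

>>> send_rows(travel=[[0,0,-0.1],[0,0,-0.2],[0,0,-0.2],[0,0,-0.2],[0,0,-0.2],[0,0,-0.2],[0,0,-0.2],[0,0,-0.2],[0,0,-0.2],[0,0,-0.2]], delta_rot=[[0,0,0],[0,0,0],[0,0,0],[0,0,0],[0,0,0],[0,0,0],[0,0,0],[0,0,0],[0,0,0],[0,0,0]], claw=[15,15,15,15,15,15,15,15,15,15])

```text
t: 43.35
tcp_pos: [0.6111, 0.1633, 0.0248]
ee_rot: [-0.012, 1.0, -0.001, -0.0]
ft_force: [-9.7, 0.3, 16.8]
grip_width: 0.218
grip_force: 60.0
```

>>> send_rows(travel=[[0,0,0.3],[0,0,0.3],[0,0,0.3],[0,0,0.3],[0,0,0.3],[0,0,3],[0,0,8],[0,0,13],[0,-5,14],[0,-6,14]], delta_rot=[[0,0,0],[0,0,0],[0,0,0],[0,0,0],[0,0,0],[0,0,0],[0,0,0],[0,0,0],[0,0,0],[0,0,0]], claw=[38,38,38,38,38,38,38,60,60,60])

```text
t: 44.6
tcp_pos: [0.6125, 0.1018, 0.1626]
ee_rot: [-0.011, 1.0, -0.0, 0.002]
ft_force: [0.0, 0.1, 1.0]
grip_width: 0.598
grip_force: 0.0
```

```bash
python3 - <<'E'
from h import *
o=get_obs();print(o['tcp_pos'])
c=snap('wrist','hw'); cv2.imwrite('pics/hw2.png',cv2.resize(c['image'],(800,600),interpolation=cv2.INTER_CUBIC))
E
```

```text
[0.61254924 0.10184171 0.16256109]
```

View pics/hw2.png

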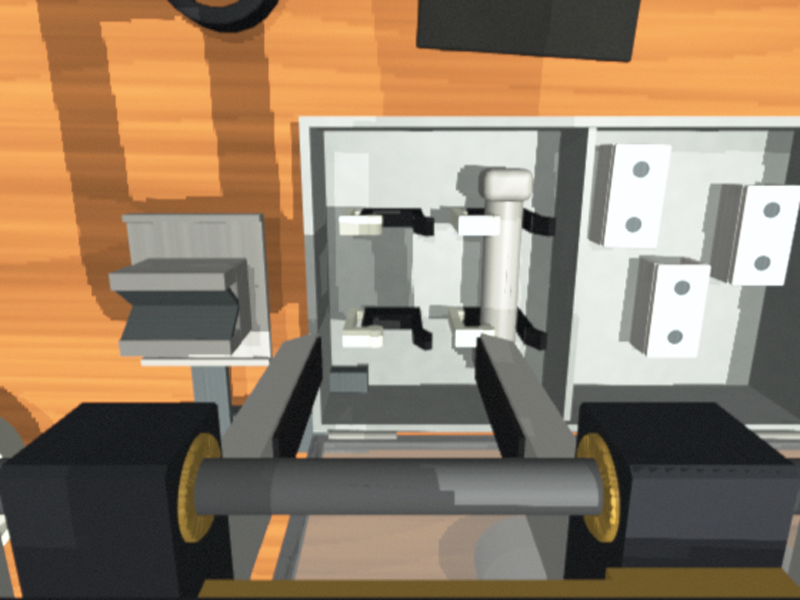

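The brush is seated with both jaw noses over its shaft, at (478,225) and (470,335). Next the torch, measured numerically.

>>> send_rows(travel=[[0,-6,0],[0,-12,0],[0,-18,0],[0,-24,0],[0,-30,0],[0.3,-36,0],[0.6,-41.2,0],[0.6,-41.2,0],[0.6,-41.2,0],[0.6,-41.2,0]], delta_rot=[[0,0,-1.4],[0,0,-1.4],[0,0,-1.4],[0,0,-1.4],[0,0,-1.4],[0,0,-1.4],[0,0,-1.4],[0,0,-1.4],[0,0,-1.4],[0,0,-1.4]], claw=[60,60,60,60,60,60,60,60,60,60])

```text
t: 45.9
tcp_pos: [0.618, -0.306, 0.1603]
ee_rot: [-0.001, 1.0, 0.001, -0.0]
ft_force: [-0.6, 0.2, 0.5]
grip_width: 0.601
grip_force: 0.0
```

```bash
python3 - <<'E'
from h import *
o=get_obs();print(o['tcp_pos'],o['joint_pos'].round(2))
c=snap('wrist','iw');hsv=cv2.cvtColor(c['image'],cv2.COLOR_BGR2HSV)
m=((hsv[...,0]>40)&(hsv[...,0]<90)&(hsv[...,1]>80)&(hsv[...,2]>40)).astype(np.uint8)
n,l,s,ce=cv2.connectedComponentsWithStats(m);i=1+np.argmax(s[1:,4]);print(s[i],ce[i])
for z in(.014,.02):
  w=np.array([p2w(c,x,y,z)[:2]*1000 for y,x in np.argwhere(l==i)],np.float32); print(cv2.minAreaRect(w),w.min(0),w.max(0))
E
```

```text
[ 0.61797045 -0.30595204  0.16026925] [-0.54  0.41  1.06  0.    1.67 -2.11]
[ 263  151   30  109 2550] [277.40862745 206.01333333]
((633.5878295898438, -307.1436767578125), (102.96663665771484, 27.600099563598633), 0.08417333662509918) [ 582.09106 -320.8816 ] [ 685.0754  -293.27402]
((631.95654296875, -307.136474609375), (101.06815338134766, 27.09128189086914), 0.08364132046699524) [ 581.4092 -320.6215] [ 682.49493 -293.52292]
```

>>> send_rows(travel=[[0.2,-0.1,-5],[0.2,-0.1,-10],[0.2,-0.1,-14],[0.2,-0.1,-15.6],[0.2,-0.1,-15.6],[0.2,-0.1,-15.6],[0.2,-0.1,-15.6],[0.2,-0.1,-15.6],[0.2,-0.1,-15.6],[0.2,-0.1,-15.6]], delta_rot=[[0,0,0],[0,0,0],[0,0,0],[0,0,0],[0,0,0],[0,0,0],[0,0,0],[0,0,0],[0,0,0],[0,0,0]], claw=[60,60,60,60,60,15,15,15,15,15], squeeze=60)

```text
t: 47.2
tcp_pos: [0.6199, -0.3091, 0.0052]
ee_rot: [0.0, 1.0, 0.0, 0.0]
ft_force: [-0.2, 1.8, 2.6]
grip_width: 0.224
grip_force: 60.0
```

>>> send_rows(travel=[[0,0,0],[0,0,3],[0,0,8],[0,0,13],[0,0,14],[-0.4,6,14],[-0.6,12,14],[-0.7,18,14],[-0.8,24,14],[-0.8,30,14]], delta_rot=[[0,0,0],[0,0,0],[0,0,0],[0,0,0],[0,0,0],[0,0,1.4],[0,0,1.4],[0,0,1.4],[0,0,1.4],[0,0,1.4]], claw=[15,15,15,15,15,15,15,15,15,15])

```text
t: 48.45
tcp_pos: [0.6101, -0.0073, 0.1416]
ee_rot: [-0.012, 1.0, 0.0, -0.002]
ft_force: [0.4, 0.9, 0.3]
grip_width: 0.218
grip_force: 60.0
```

>>> send_rows(travel=[[0,6,0],[0,10.4,0],[0,10.4,0],[0,10.4,0],[0,10.4,-2],[0,10.4,-5],[0,10.4,-5],[0,10.4,-5],[0,10.4,-5],[0,10.4,-5]], delta_rot=[[0,0,0],[0,0,0],[0,0,0],[0,0,0],[0,0,0],[0,0,0],[0,0,0],[0,0,0],[0,0,0],[0,0,0]], claw=[15,15,15,15,15,15,15,15,15,15])

```text
t: 49.7
tcp_pos: [0.6123, 0.0948, 0.0959]
ee_rot: [-0.012, 1.0, 0.0, 0.001]
ft_force: [0.4, 0.6, -0.1]
grip_width: 0.219
grip_force: 60.0
```

```bash
python3 - <<'E'
from h import *
o=get_obs();print(o['tcp_pos'],o['grip_width'])
c=snap('wrist','jw');hsv=cv2.cvtColor(c['image'],cv2.COLOR_BGR2HSV)
m=((hsv[...,0]>40)&(hsv[...,0]<90)&(hsv[...,1]>80)&(hsv[...,2]>40)).astype(np.uint8);m[310:]=0
y,x=np.nonzero(m);print('green rows',y.min(),y.max(),'head cols',x.min(),x.max())
# expected front end of torch: tcp -63mm along box x, z axis +9..+23
a=np.radians(1.4)
for z in (.104,.118): print('expected end px',w2p(c,o['tcp_pos']*[1,1,0]+[-.063,-.0015,z]).round())
E
```

```text
[0.61232476 0.09480335 0.09586341] 0.21938966836878632
green rows 128 309 head cols 247 309
expected end px [279. 130.]
expected end px [280. 132.]
```

>>> send_rows(travel=[[0,0.2,-1],[0,0.2,-2],[0,0.2,-3],[0,0.2,-4],[0,0.2,-5],[0,0.2,-5.7],[0,0.2,-6.4],[0,0.2,-7],[0,0.2,-7.3],[0,0.2,-7.4]], delta_rot=[[0,0,0],[0,0,0],[0,0,0],[0,0,0],[0,0,0],[0,0,0],[0,0,0],[0,0,0],[0,0,0],[0,0,0]], claw=[15,15,15,15,15,15,15,15,15,15])

```text
t: 51.0
tcp_pos: [0.6111, 0.0965, 0.0248]
ee_rot: [-0.012, 1.0, -0.0, -0.0]
ft_force: [-10.0, 1.4, 22.2]
grip_width: 0.219
grip_force: 60.0
```

>>> send_rows(travel=[[0,0,0.4],[0,0,0.4],[0,0,0.4],[0,0,0.4],[0,0,0.4],[0,0,3],[0,0,8],[0,0,13],[0,3,14],[0,3,14]], delta_rot=[[0,0,0],[0,0,0],[0,0,0],[0,0,0],[0,0,0],[0,0,0],[0,0,0],[0,0,0],[0,0,0],[0,0,0]], claw=[38,38,38,38,38,38,38,60,60,60])

```text
t: 52.25
tcp_pos: [0.6123, 0.1284, 0.1623]
ee_rot: [-0.013, 1.0, 0.0, 0.002]
ft_force: [1.2, -2.0, -0.8]
grip_width: 0.601
grip_force: 0.0
```

```bash
python3 - <<'E'
from h import *
o=get_obs();print(o['tcp_pos'],o['grip_width'])
c=snap('wrist','kw');hsv=cv2.cvtColor(c['image'],cv2.COLOR_BGR2HSV)
m=((hsv[...,0]>40)&(hsv[...,0]<90)&(hsv[...,1]>80)&(hsv[...,2]>40)).astype(np.uint8);m[310:]=0
y,x=np.nonzero(m);print('green rows',y.min(),y.max(),'cols',x.min(),x.max())
B=np.array([610,200]);a=np.radians(1.4)
M=lambda x,y:B+[x*np.cos(a)-y*np.sin(a),x*np.sin(a)+y*np.cos(a)]
print('front head top, expected px (x,y,z=48 top / 34 mid)',[w2p(c,[*(M(-63+d,-103+e)/1000),z]).round().tolist() for d,e,z in((0,-14,.034),(0,14,.034),(18,0,.048))])
for r in range(y.min(),y.max(),8): 
    q=x[y==r]; print(r,q.min(),q.max(),len(q),(p2w(c,(q.min()+q.max())/2,r,.045)[:2]*1000).round(1))
# white jaws: pixel blobs
w=((hsv[...,1]<60)&(hsv[...,2]>215)).astype(np.uint8)
n,l,s,ce=cv2.connectedComponentsWithStats(w)
for i in range(1,n):
    if 60<s[i,4]<3000: print(s[i],(p2w(c,*ce[i],.049)[:2]*1000).round(1))
# old picture with same analysis
c=ld('hw');hsv=cv2.cvtColor(c['image'],cv2.COLOR_BGR2HSV);w=((hsv[...,1]<60)&(hsv[...,2]>215)).astype(np.uint8)
n,l,s,ce=cv2.connectedComponentsWithStats(w);print('hw')
for i in range(1,n):
    if 60<s[i,4]<3000: print(s[i],(p2w(c,*ce[i],.049)[:2]*1000).round(1))
E
```

```text
[0.61227037 0.12837678 0.16229497] 0.6012012422755086
green rows 117 263 cols 222 259
front head top, expected px (x,y,z=48 top / 34 mid) [[224.0, 119.0], [258.0, 119.0], [240.0, 143.0]]
117 226 252 27 [547.6  95.2]
125 222 256 35 [553.8  95.2]
133 222 256 35 [560.1  95.2]
141 227 253 27 [566.4  96. ]
149 232 253 21 [572.7  98. ]
157 235 254 20 [579.1  99.6]
165 228 253 26 [585.7  96.4]
173 229 253 25 [592.3  96.8]
181 229 253 25 [599.   96.8]
189 229 253 25 [605.7  96.8]
197 229 254 26 [612.6  97.2]
205 230 254 25 [619.5  97.6]
213 230 254 25 [626.4  97.6]
221 230 255 26 [633.5  98. ]
229 246 255 10 [640.5 104.9]
237 237 254 18 [647.8 100.6]
245 228 258 31 [655.2  98.5]
253 227 258 32 [662.6  98.1]
261 228 256 29 [670.1  97.6]
[ 190   81  370    8 2482] [520.8 198.1]
[310 122  28  15 393] [555.  162.3]
[ 288  141   43  105 1942] [598.7 156. ]
[204 151  30  13 379] [579.  79.]
[332 162  11  54 463] [602.3 175.5]
[217 170   7  28 128] [600.1  80.5]
[525 171  35 132 641] [645.2 357.4]
[128 227  31  22 395] [651.3  17.1]
[207 230  29  13 202] [644.9  83.1]
[287 231  28  13 273] [645.6 148.4]
[184 242   6  16  67] [657.9  50.7]
[ 68 251  90   4 277] [663.7 -13.5]
[307 250  25  13 274] [661.7 164.2]
hw
[343 122  29  15 405] [554.8 161.7]
[237 151  30  13 285] [577.9  77.2]
[362 162  10  55 321] [601.2 173. ]
[319 231  28  12 219] [643.9 144.5]
[163 232  26  18 328] [652.1  16.5]
[239 234  29  10 275] [648.   80.2]
[ 99 252  89   4 354] [663.5 -13.8]
[524 298  36   3  74] [698.9 337.3]
```

Torch head and shaft line up with the prediction (expected head columns 224–258 at row 119, found 222–256), and the jaws are in their closed place. Next, fetch the block.

>>> send_rows(travel=[[0,-5,2],[0.7,-10,3],[1.5,-14.7,3],[1.5,-14.7,3],[1.5,-14.7,3],[1.5,-14.7,3],[1.5,-14.7,3],[1.5,-14.7,3],[1.5,-14.7,3],[1.5,-14.7,3]], delta_rot=[[0,0,0],[0,0,0],[0,0,0],[0,0,-10],[0,0,-20],[0,0,-30],[0,0,-40],[0,0,-50],[0,0,-60],[0,0,-70]], claw=[80,80,80,80,80,80,80,80,80,80])

```text
t: 53.55
tcp_pos: [0.6256, -0.0211, 0.1884]
ee_rot: [0.566, 0.824, -0.001, -0.001]
ft_force: [-0.2, 0.6, 1.0]
grip_width: 0.798
grip_force: 0.0
```

>>> send_rows(travel=[[0,0,0],[0,0,0],[0,0,0],[0,0,0],[0,0,0],[0,0,0],[0,0,0],[0,0,0],[0,0,0],[0,0,0]], delta_rot=[[0,0,-10],[0,0,-20],[0,0,-20],[0,0,-20],[0,0,-20],[0,0,-20],[0,0,-20],[0,0,-20],[0,0,-20],[0,0,-20]], claw=[80,80,80,80,80,80,80,80,80,80])

```text
t: 54.8
tcp_pos: [0.6266, -0.0201, 0.1906]
ee_rot: [0.699, 0.716, 0.0, 0.0]
ft_force: [0.4, 0.5, -0.2]
grip_width: 0.799
grip_force: 0.0
```

```bash
python3 - <<'E'
from seg2 import *
o=get_obs();print(o['tcp_pos'],np.degrees(np.arctan2(*R.from_quat(o['ee_rot']).as_matrix()[1::-1,1])).round(1))
# block on pad, from earlier clean wrist view 'kw' : top z=.077
c=ld('ew')
s=.7;print('block top corners',[(p2w(c,u*s,v*s,.077)[:2]*1000).round(1).tolist() for u,v in((60,281),(186,281),(180,360),(70,362))])
c=snap('top','lt')
hsv=cv2.cvtColor(c['image'],cv2.COLOR_BGR2HSV)
# brackets in tray
w=((hsv[...,1]<40)&(hsv[...,2]>225)).astype(np.uint8);w[:, :60]=0;w[:,140:]=0;w[:140]=0;w[235:]=0
n,l,st,ce=cv2.connectedComponentsWithStats(w)
for i in range(1,n):
    if st[i,4]>80: print(st[i],(p2w(c,*ce[i],.031)[:2]*1000).round(1))
E
```

```text
[ 0.62658413 -0.02010418  0.19055382] 1.4
block top corners [[603.4, -47.3], [601.8, 18.7], [646.3, 12.0], [649.0, -48.1]]
[ 95 171  13  23 224] [633.5 277.4]
[ 76 190  12  24 246] [583.8 321.2]
```

>>> send_rows(travel=[[0,0.2,-5],[0,0.2,-10],[0,0.2,-13],[0,0.2,-14.7],[0,0.2,-14.7],[0,0.2,-14.7],[0,0.2,-14.7],[0,0.2,-14.7],[0,0.2,-14.7],[0,0.2,-14.7]], delta_rot=[[0,0,0],[0,0,0],[0,0,0],[0,0,0],[0,0,0],[0,0,0],[0,0,0],[0,0,0],[0,0,0],[0,0,0]], claw=[80,80,80,80,80,35,35,35,35,35], squeeze=60)

```text
t: 56.1
tcp_pos: [0.6267, -0.0182, 0.0445]
ee_rot: [0.699, 0.716, 0.0, 0.0]
ft_force: [-3.8, 0.5, 4.5]
grip_width: 0.485
grip_force: 60.0
```

>>> send_rows(travel=[[0,0,0],[0,0,0],[0,-0.5,0.3],[0,-1,0.6],[0,-1.5,1.2],[0,-2,2],[0,-2.5,3],[0,-2.5,4.5],[0,-2.5,6.5],[0,-2.5,9]], delta_rot=[[0,0,0],[0,0,0],[0,0,0],[0,0,0],[0,0,0],[0,0,0],[0,0,0],[0,0,0],[0,0,0],[0,0,0]], claw=[35,35,35,35,35,35,35,35,35,35])

```text
t: 57.35
tcp_pos: [0.6265, -0.0428, 0.1351]
ee_rot: [0.698, 0.716, 0.0, 0.0]
ft_force: [0.6, 0.7, -7.8]
grip_width: 0.488
grip_force: 60.0
```

>>> send_rows(travel=[[-4,4.4,0],[-8,8.7,0],[-12,13,0],[-16,17.4,0],[-20,21.8,0],[-20,21.8,0],[-20,21.8,0],[-20,21.8,-4],[-20,21.8,-8],[-20,21.8,-10]], delta_rot=[[0,0,0],[0,0,0],[0,0,0],[0,0,0],[0,0,0],[0,0,0],[0,0,0],[0,0,0],[0,0,0],[0,0,0]], claw=[35,35,35,35,35,35,35,35,35,35])

```text
t: 58.6
tcp_pos: [0.4261, 0.1733, 0.0315]
ee_rot: [0.699, 0.715, -0.002, -0.001]
ft_force: [-0.2, -0.9, -7.9]
grip_width: 0.484
grip_force: 60.0
```

>>> send_rows(travel=[[0,0,-0.6],[0,0,-1.2],[0,0,-1.6],[0,0,-1.8],[0,0,-1.9],[0,0,-1.9],[0,0,-1.9],[0,0,-1.9],[0,0,-1.9],[0,0,-1.9]], delta_rot=[[0,0,0],[0,0,0],[0,0,0],[0,0,0],[0,0,0],[0,0,0],[0,0,0],[0,0,0],[0,0,0],[0,0,0]], claw=[35,35,35,35,35,35,35,35,35,35])

```text
t: 59.85
tcp_pos: [0.4272, 0.175, 0.0162]
ee_rot: [0.699, 0.716, 0.001, 0.001]
ft_force: [-3.7, -1.3, 6.5]
grip_width: 0.486
grip_force: 60.0
```

On the mat (force +6.5 N). Release, lift and retreat.

>>> send_rows(travel=[[0,0,0.1],[0,0,0.1],[0,0,0.1],[0,0,0.1],[0,0,0.1],[0,0,2],[0,0,6],[0,0,11],[0,0,16],[0,0,20]], delta_rot=[[0,0,0],[0,0,0],[0,0,0],[0,0,0],[0,0,0],[0,0,0],[0,0,0],[0,0,0],[0,0,0],[0,0,0]], claw=[70,70,70,70,70,70,70,70,70,70])

```text
t: 61.1
tcp_pos: [0.4269, 0.175, 0.2169]
ee_rot: [0.699, 0.716, 0.001, 0.001]
ft_force: [0.5, 0.4, -0.7]
grip_width: 0.702
grip_force: 0.0
```

>>> send_rows(travel=[[0,-6,2],[0,-12,2],[0,-18,2],[0,-24,2],[0,-30,2],[0,-36,2],[0,-40,2],[0,-40,2],[0,-40,2],[0,-40,2]], delta_rot=[[0,0,0],[0,0,0],[0,0,0],[0,0,0],[0,0,0],[0,0,0],[0,0,0],[0,0,0],[0,0,0],[0,0,0]], claw=[70,70,70,70,70,70,70,70,70,70])

```text
t: 62.35
tcp_pos: [0.4268, -0.2239, 0.2347]
ee_rot: [0.698, 0.716, 0.0, 0.0]
ft_force: [-0.6, 0.4, 0.5]
grip_width: 0.704
grip_force: 0.0
```

```bash
python3 - <<'E'
from h import *
c=snap('top','mt');im=c['image'];hsv=cv2.cvtColor(im,cv2.COLOR_BGR2HSV)
w=((hsv[...,2]>95)&(hsv[...,1]<60)).astype(np.uint8);w2=np.zeros_like(w);w2[245:290,115:170]=w[245:290,115:170]
pts=np.argwhere(w2);print('block px',pts.min(0),pts.max(0)); print([(p2w(c,x,y,.048)[:2]*1000).round() for y,x in(pts.min(0),pts.max(0))])
# lid shut? compare with initial picture in lid and around regions
a=ld('top0')['image']
for n,(y0,y1,x0,x1) in dict(lidup_area=(118,148,20,190),box=(150,230,62,195),pad=(160,203,200,240),brackets=(205,270,290,400),tape=(245,282,195,235),bowl=(108,160,268,325),driver=(262,318,375,440)).items():
    print(n,np.abs(a[y0:y1,x0:x1].astype(int)-im[y0:y1,x0:x1]).mean().round(1))
# rods & brackets through the lid
g=((hsv[...,0]>40)&(hsv[...,0]<90)&(hsv[...,1]>50));g[:150]=0;g[230:]=0;g[:,195:]=0
y,x=np.nonzero(g);print('green',len(y),(p2w(c,x.mean(),y.mean(),.034)[:2]*1000).round(1) if len(y) else '')
E
```

```text
block px [256 123] [276 149]
[array([451., 207.]), array([404., 143.])]
lidup_area 7.9
box 12.0
pad 9.8
brackets 47.1
tape 6.5
bowl 10.2
driver 16.1
green 0
```

```bash
python3 - <<'E'
from h import *
g=lambda n:cv2.cvtColor(ld(n)['image'],cv2.COLOR_BGR2GRAY)
a,b,o=g('top0'),g('mt'),g('bt')
ed=lambda i:cv2.Laplacian(cv2.GaussianBlur(i,(3,3),0),cv2.CV_32F)
for n,(y0,y1,x0,x1) in dict(lidfront=(205,240,60,200),lidleft=(150,235,55,80),pad=(155,205,198,242),driver=(265,320,370,440),tape=(243,284,195,235),bowl=(105,162,266,326)).items():
    r=[]
    for im in (b,o):
        t=ed(a)[y0:y1,x0:x1]; s=ed(im)[y0-8:y1+8,x0-8:x1+8]
        m=cv2.matchTemplate(s,t,cv2.TM_CCOEFF_NORMED); _,v,_,p=cv2.minMaxLoc(m); r.append((p[0]-8,p[1]-8,round(v,2)))
    print(n,'now',r[0],'lid-up time',r[1])
E
```

```text
lidfront now (0, 0, 0.96) lid-up time (4, 0, 0.32)
lidleft now (0, 0, 0.96) lid-up time (-2, 3, 0.27)
pad now (0, 0, 0.96) lid-up time (3, -4, 0.28)
driver now (0, 0, 0.81) lid-up time (0, 0, 0.94)
tape now (0, 0, 0.96) lid-up time (0, 0, 0.91)
bowl now (0, 0, 0.99) lid-up time (0, 0, 0.99)
```

Lid, lever and bystanders are all back where they started.

```bash
python3 -c "
from cell import sign_off
print(sign_off())"
```

```text
the job is handed in; nothing more can be done
None
```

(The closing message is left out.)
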